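# Load the mould plate and run the carriage home to the wax nozzle

## Robot

A 6-joint arm with a two-finger parallel gripper is mounted at the origin on the work surface. World frame = base frame: x ahead of the robot, y to its left, z up, the work surface at z = 0. Lengths are in mm, angles in rad, forces in N, time in s.
With the tool pointing down it reaches from about 275 to 775 mm from the base axis. Payload 14.6 kg.
Tool frame: the origin (TCP) lies at the very end of the fingers, on their centre line; the grasp point (between the pads) lies 19 mm behind it; x points along the fingers, y is the direction in which the jaws open and shut, and the axes are right-handed (so a half turn about x gives the same grasp; the last joint's range is limited). The gripper opens to 85 mm and grips with 20 to 120 N. Pads are 22 mm wide; open, the fingers measure 114 mm over their backs; the gripper's body (76 mm by 85 mm) begins 54 mm behind the grasp point. The pads swing forward as they close: fully open they stand 13 mm farther back than shut.
Start: joints at [-1.467, 0.263, -0.048, 1.259, 0, 1.415], TCP at [134.352, -507.521, 231.278] pointing down, gripper open.
Joint ranges: [-2.65, 2.65], [-0.89, 1.7], [-1.18, 1.37], [-2.13, 2.11], [-1.35, 1.29], [-3.14, 3.14]. Speed limits (rad/s): [1.89, 1.89, 2.57, 2.79, 3.14, 3.14].

## Interface

Orientations are given as [roll, pitch, yaw] about the fixed x, y, z axes, in that order (R = Rz(yaw) Ry(pitch) Rx(roll)).
In Python, from cell import telemetry, camera, camera_info, manip gives the robot as it stands. The module is installed in compiled form; this text tells all that it offers.
- The arm moves only by the shell command python3 -m pendant 'ROWS' [OPENING] [FORCE]. ROWS is JSON, a list that holds one entry, the list of rows, each a list of 6 numbers: the shift along the tool's x, y, z in mm, then the turn, a rotation vector about the tool's x, y, z in rad. In form: [[[dx, dy, dz, wx, wy, wz], ...]]. A call has 1 to 5 rows; each row shifts and turns the pose as measured when the row begins, along the tool's axes as they then stand; what a row does not reach is not made up. A row lasts 1/8 s, in which the tool goes at most 62.5 mm and 10.7 degrees, less where a joint would pass 70% of its speed; a pose out of reach is approached as far as the arm can. A call is refused whole if a number of a shift passes 62.5 or a number of a turn 0.188, either way. A call with a gripper value outside its range is refused whole. OPENING is the closure, from 0 (fully open) to 1 (shut), set as the call begins (- or left out, the last holds). The fingers move at their own pace and stop on an object; FORCE is the grip in N (left out, the last holds). Time passes only in rows, so rows that do not move let the fingers close. It gives the time, the measured TCP pose, the force and the opening at its end, in the units of the state.
- telemetry.observe(): the state, without advancing time (a new reading comes with each control period).
- camera(name): name is "scene" or "top"; returns the picture (400x640x3 uint8, red, green, blue); there is no depth.
- camera_info(name): a dict with "vertical_fov" (degrees; the focal length in pixels is half the picture's height over the tangent of half this angle, whatever the lens; pixels are square), "cx", "cy" (the principal point, pixels), "distortion" ([k1, k2, p1, p2, k3] as OpenCV has them; the pictures are not rectified), "eye" and "rotation" of the camera in the world. Camera axes: x right, y up, looking along -z (the intrinsics and any distortion apply to the point x, -y, -z); pixel columns grow to the right and rows downward; lengths in mm; the calibration is good to about 2 mm. A picture is of the moment at which its call begins. camera_info takes no time and is no camera call.
- manip.job_done(): hands the job in, once; it reports no verdict.
The state is a dict: "time_s": time; "joints": joint angles; "joint_velocities": joint speeds; "joint_torque": joint torques, N m; "eef_pos": TCP position; "ee_rot": TCP orientation; "wrist_force": force on the tool from outside, world axes, zero at the start; "moment": the same for the moment, N m; "gripper_width": finger opening in mm.
Only numpy, scipy, OpenCV 4.12 (cv2) and the standard library are available. Lean on these libraries where they do the work, as an engineer would, in place of code of your own. Each camera call takes 0.05 s, during which the arm holds its last target.

## Task

First draw the wax injector's carriage back against its red loading stop. Then slide the brass plate out over the front edge of the wooden rack until you can grip its sides, and lay it flat on the blue mould between the steel cheeks, its front end flush with the mould's nozzle end and its other end sticking out at the back, and let go. Finally push the carriage fully home to the nozzle with the plate still in place, leaving the other things on the bench where they are.

Things in the scene. Friction and masses are not known exactly. Their poses are not given: they have to be found in the camera images.
- injector: Fixed wax injector; origin on the table under its slide. +y is the slide direction, from the red loading stop (y -112 mm, 28 mm high) to the brass nozzle and grey cabinet (170 x 170 mm, front face at y +165 mm; top 267 mm up). A fixed black clamp foot, 50 mm across, underside 93 mm above the table, hangs over x 0, y +90 mm. With the carriage at 0 the mould centre is at x 0, y -60 mm.
- carriage (a joint): Carriage position on the slide, m: 0 = back against the loading stop, 0.15 = fully home, the mould against the nozzle. About 2.5 N of dry friction plus light damping; it stays where it is left, with no spring or detent.
- mould_top (a point): Top centre of the blue mould (66 mm across the slide, 90 along it) fixed in the carriage, 60 mm above the table. Axes as the injector's (+y to the nozzle). Steel cheeks at both sides: inner faces x -34 and +34 mm, y -25 to +45, 8 mm above the mould top. Ends are open; past the end away from the nozzle it is free down to 28 mm above the table.
- handle (a point): Centre of a black upright round handle on the carriage's near side: 26 mm diameter, from 48 to 98 mm above the table; this point is 85 mm above the table. It lies at x -85, y -20 mm from mould_top and pulls or pushes the carriage.
- rack: Wooden rack fixed to the table, 170 mm (x) x 82 mm (y), origin on the table under its centre. The plate lies on two ledges 45 mm up; the groove between them is 40 mm wide, floor 20 mm up, open at both ends. Side guides (inner faces y -32, +32 mm, tops 53 mm up) block a grip on the plate's sides inside the rack. Front end = -x, towards the robot. The plate slides freely along x, both ways.
- plate: Loose flat brass-coloured plate, 130 mm (its x) x 60 mm (its y) x 5 mm, about 75 to 150 g. Origin at the centre of its underside. Starts flat in the rack, x along the rack's x, wholly inside the rack's length.
- tin: Bystander: round blue tin, 76 mm across, 36 mm high; origin under its centre.
- spare_mould: Bystander: black and red rubber mould, 70 x 100 x 28 mm; origin under its centre.
- wax_tree: Bystander: teal wax tree on a black rubber foot, 90 mm across, 132 mm high; origin under its centre.
- tub: Bystander: white tub of teal wax pieces, 110 x 160 x 45 mm; origin under its centre.
- dish: Bystander: black dish, 120 mm across, 22 mm high; origin under its centre.
- sprue_block: Bystander: dark green wax block with two upright stubs, 90 x 60 x 72 mm; origin under its centre.
- file: Bystander: hand tool with a green handle, 170 mm long, lying on the table, nearer the robot than the rack.
There are look-alikes about, which are no part of the job. Of the things like the plate, leave any that is green or orange; of the rest the smaller one is meant.

How it is judged (in metres and radians):
On the way, in this order (a step that is already met when the one before it is completed fails the run):
1. the carriage is drawn back against the loading stop (value of joint carriage below 0.006 m), for 0.2 s.
2. the plate lies on the mould, released, with the carriage still back at the loading stop (x of plate in the frame of mould_top between -0.007 and 0.007 m and y of plate in the frame of mould_top between -0.034 and -0.006 m and z of plate in the frame of mould_top between -0.004 and 0.004 m and angle between plate's own z axis and vertical below 0.06 rad and angle between the x axis of plate and the y axis of mould_top, either way round below 0.13 rad and value of joint carriage below 0.012 m and contact force between plate and the fingers below 0.1 N and linear speed of plate below 0.03 m/s), for 0.2 s.
At the end, for the whole second after the job is handed in: The carriage is within 6 mm of fully home; the plate rests flat on the mould (within 4 mm in height, 0.06 rad of tilt), within 7 mm of centred between the cheeks, within 0.13 rad of the slide direction, its front end within 14 mm of the mould's nozzle end, released and at rest (value of joint carriage above 0.144 m and x of plate in the frame of mould_top between -0.007 and 0.007 m and y of plate in the frame of mould_top between -0.034 and -0.006 m and z of plate in the frame of mould_top between -0.004 and 0.004 m and angle between plate's own z axis and vertical below 0.06 rad and angle between the x axis of plate and the y axis of mould_top, either way round below 0.13 rad and contact force between plate and the fingers below 0.1 N and linear speed of plate below 0.02 m/s); the robot touches nothing.
It fails at once if a bystander is pushed more than 30 mm from its place or tipped over (distance of any of tin, spare_mould, wax_tree, tub, dish, sprue_block, file from where it was at the start of the episode above 0.03 m or angle between any of tin, spare_mould, wax_tree, tub, dish, sprue_block's own z axis and vertical above 0.5 rad).
It also fails if it takes over 64 s, if anything falls off the work surface, if the arm or the gripper's body presses on something with over 40 N, if the wrist force passes 120 N, or if a joint passes its speed limit or range.

## Working session

There is one attempt and no reset: what is moved stays moved. The work goes in short steps, Python scripts to look and compute and a shell command to move; the robot and the scene stay as the last step left them, time stands still between calls to the robot, and variables do not carry over. Pictures are saved under pics/ and viewed, and the job is handed in when it is done.

```bash
mkdir -p pics; ls
python3 - <<'E'
from cell import telemetry, camera, camera_info, manip
import cv2
for n in ("scene","top"):
    im=camera(n); cv2.imwrite(f"pics/{n}0.png",im[:,:,::-1]); print(n,camera_info(n))
print(telemetry.observe())
E
```

```text
pics
scene {'vertical_fov': 48.585797431857706, 'cx': 324.40697064431765, 'cy': 206.3045873316568, 'distortion': array([-0.0511129,  0.       ,  0.       ,  0.       ,  0.       ]), 'eye': array([1381.09276508, -804.1917913 , 1198.34721881]), 'rotation': array([0.7627881 , 0.00866029, 0.92356057])}
top {'vertical_fov': 49.1079699941075, 'cx': 322.11495286703524, 'cy': 203.33707390442373, 'distortion': array([-0.05456949,  0.        ,  0.        ,  0.        ,  0.        ]), 'eye': array([ 425.36652093, -155.14291812, 1319.00853402]), 'rotation': array([ 9.21669752e-02,  7.11875866e-04, -1.58050026e+00])}
{'time_s': 0.1, 'joints': array([-1.46728507e+00,  2.63469828e-01, -4.88421542e-02,  1.25940829e+00,
        7.31857578e-06,  1.41552681e+00]), 'joint_velocities': array([ 0.00121716, -0.00106451,  0.00218858,  0.0013966 , -0.00029951,
        0.00147418]), 'joint_torque': array([ 3.37656980e-03, -6.38575959e+01,  3.85063326e+01,  1.00074118e-02,
       -4.24754546e-05,  3.40326721e-05]), 'eef_pos': array([ 134.33638335, -507.2779081 ,  230.88741035]), 'ee_rot': array([-1.73398669,  1.56987235,  1.66638674]), 'wrist_force': array([ 0.45292021,  0.12279244, -0.13339661]), 'moment': array([-0.0232243 ,  0.01024429,  0.02131782]), 'gripper_width': 85.7136269199641}
```

View pics/scene0.png

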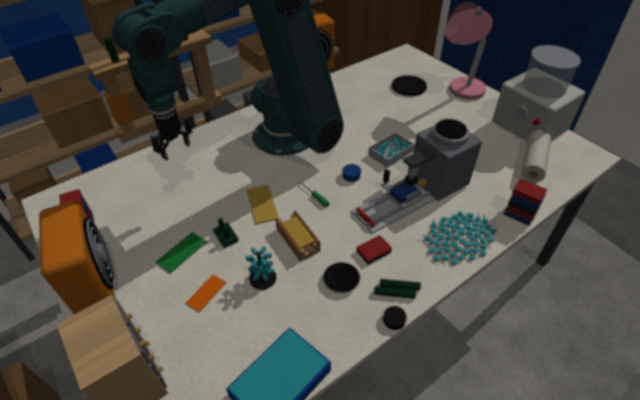

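View pics/top0.png

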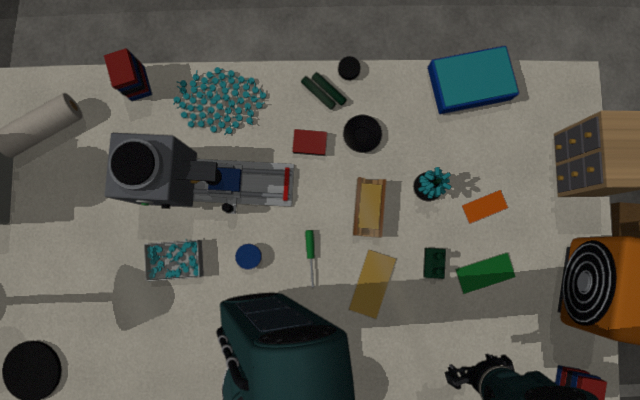

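The top view (image right = −y, up = +x) shows these candidates for the plate:
- brass piece in the rack at (369,207)
- larger brass sheet on the table at (372,283)
- green at (485,272)
- orange at (485,206)

I choose the smaller brass one, in the rack. Next is a close crop to check it.

```bash
cat > h.py <<'E'
import numpy as np, cv2, json
from scipy.spatial.transform import Rotation as R
from cell import telemetry, camera, camera_info, manip
def cam(n):
    i=camera_info(n); f=200/np.tan(np.radians(i['vertical_fov'])/2)
    K=np.array([[f,0,i['cx']],[0,f,i['cy']],[0,0,1]]); Rm=R.from_euler('xyz',i['rotation']).as_matrix()
    return K,np.array(i['distortion']),np.array(i['eye']),Rm
def rays(n,uv):
    K,d,e,Rm=cam(n); uv=np.array(uv,float).reshape(-1,1,2)
    p=cv2.undistortPoints(uv,K,d).reshape(-1,2)
    v=np.c_[p[:,0],-p[:,1],-np.ones(len(p))]@Rm.T
    return e,v/np.linalg.norm(v,axis=1)[:,None]
def onz(n,uv,z):
    e,v=rays(n,uv); return e+v*((z-e[2])/v[:,2])[:,None]
def proj(n,P):
    K,d,e,Rm=cam(n); c=(np.array(P,float).reshape(-1,3)-e)@Rm; c=c*[1,-1,-1]
    return cv2.projectPoints(c.reshape(-1,1,3),np.zeros(3),np.zeros(3),K,d)[0].reshape(-1,2)
def tri(uv1,uv2):
    e1,v1=rays('scene',uv1); e2,v2=rays('top',uv2); out=[]
    for a,b in zip(v1,v2):
        s=np.linalg.lstsq(np.c_[a,-b],e2-e1,rcond=None)[0]
        p,q=e1+s[0]*a,e2+s[1]*b; out.append(np.r_[(p+q)/2,np.linalg.norm(p-q)])
    return np.array(out)
def crop(im,x0,y0,x1,y1,k,fn,bright=1.6):
    c=np.clip(im[y0:y1,x0:x1,::-1]*float(bright),0,255).astype('uint8'); cv2.imwrite(fn,cv2.resize(c,None,fx=k,fy=k,interpolation=cv2.INTER_CUBIC))
E
python3 - <<'E'
from h import *
t=cv2.imread('pics/top0.png')[:,:,::-1]; s=cv2.imread('pics/scene0.png')[:,:,::-1]
crop(t,340,160,440,260,6,'pics/c1.png',1.6); crop(t,180,130,310,220,6,'pics/c2.png',2.2)
crop(s,240,180,360,280,6,'pics/c3.png',1.6); crop(s,350,120,480,230,6,'pics/c4.png',2.2)
E
```

```text
(no output)
```

View pics/c1.png

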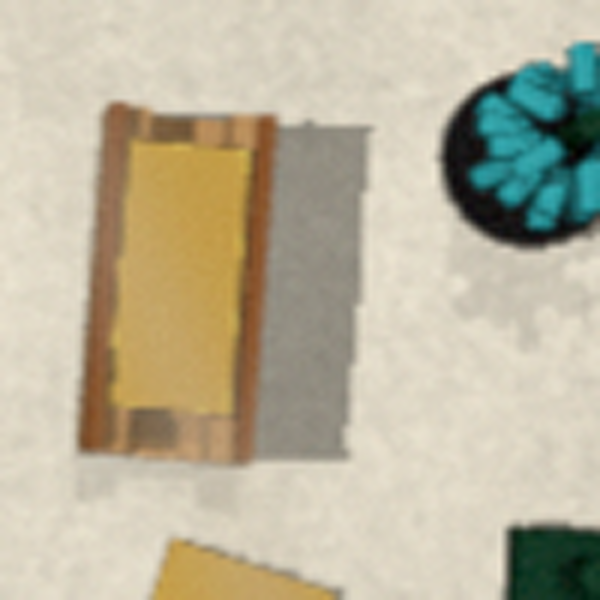

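View pics/c2.png

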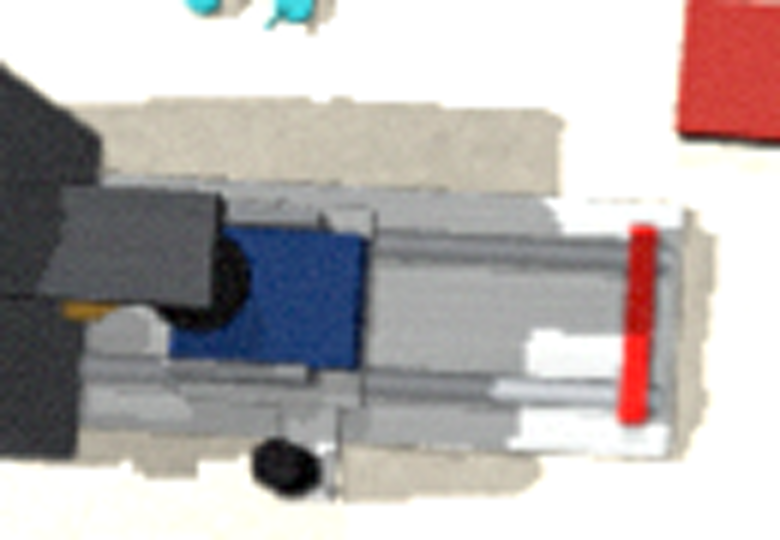

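View pics/c3.png

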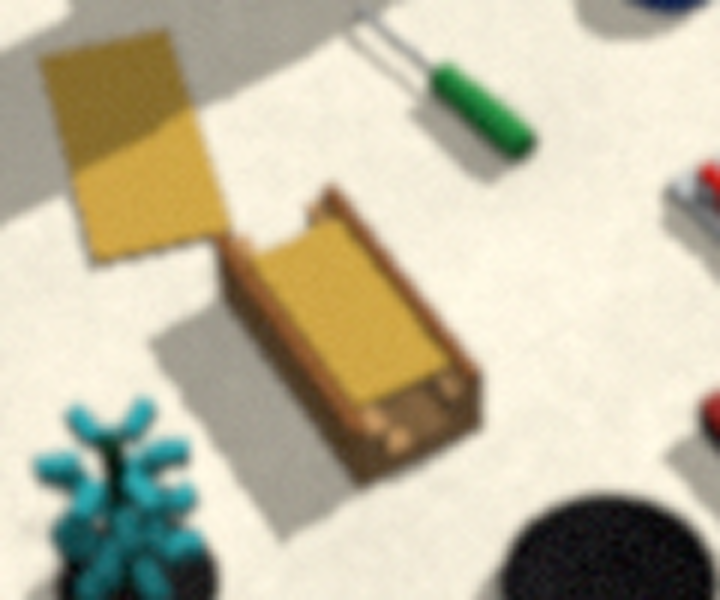

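View pics/c4.png

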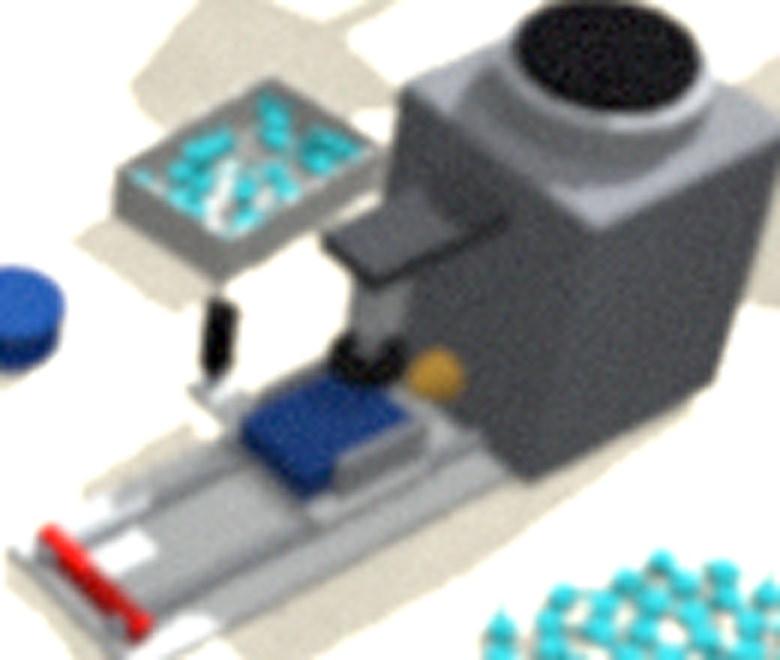

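The c1 crop shows the smaller brass plate wholly inside the wooden rack. Its corners sit at about (361,184), (382,185), (379,229) and (359,227) in the top image, and the larger look-alike lies below it on the table. The c2 and c4 crops show the carriage part-way along: blue mould at about (222,178), black handle at (228,208), red stop at (287,184), all top-view pixels. Next I measure them.

```bash
cat > seg.py <<'E'
from h import *
def mask(im,kind):
    hsv=cv2.cvtColor(im,cv2.COLOR_RGB2HSV); H,S,V=[hsv[...,i].astype(int) for i in range(3)]
    if kind=='brass': m=(H>15)&(H<28)&(S>120)&(V>70)
    if kind=='red': m=((H<6)|(H>174))&(S>180)&(V>90)
    if kind=='blue': m=(H>105)&(H<125)&(S>120)&(V>30)
    if kind=='black': m=(V<32)
    return m.astype('uint8')
def blobs(im,kind,roi):
    x0,y0,x1,y1=roi; m=np.zeros(im.shape[:2],'uint8'); m[y0:y1,x0:x1]=mask(im,kind)[y0:y1,x0:x1]
    c,_=cv2.findContours(m,cv2.RETR_EXTERNAL,cv2.CHAIN_APPROX_NONE)
    return sorted([k for k in c if cv2.contourArea(k)>8],key=cv2.contourArea,reverse=True)
def quad(c):
    h=cv2.convexHull(c); 
    if hasattr(cv2,'approxPolyN'): return cv2.approxPolyN(h,4).reshape(-1,2).astype(float)
E
python3 - <<'E'
from seg import *
np.set_printoptions(precision=1,suppress=True)
t=cv2.imread('pics/top0.png')[:,:,::-1].copy(); s=cv2.imread('pics/scene0.png')[:,:,::-1].copy()
def order(P): 
    a=np.argsort(P[:,0]+0*P[:,1]); return P
for n,im,roi in (('top',t,(350,170,390,240)),('scene',s,(278,205,325,255))):
    b=blobs(im,'brass',roi); print(n,[cv2.contourArea(x) for x in b][:4])
    q=quad(b[0]); print(q, cv2.minAreaRect(b[0])); print(onz(n,q,50))
for k,roi in (('red',(270,160,300,210)),('blue',(200,160,245,200)),('black',(218,200,238,216))):
    b=blobs(t,k,roi); print(k,[(cv2.contourArea(x),cv2.minAreaRect(x)) for x in b][:3])
for k,roi in (('red',(350,200,380,230)),('blue',(385,175,425,210)),('black',(380,165,395,190))):
    b=blobs(s,k,roi); print('s',k,[(cv2.contourArea(x),cv2.minAreaRect(x),cv2.boundingRect(x)) for x in b][:3])
E
```

```text
top [908.5]
[[383. 180.]
 [379. 228.]
 [357. 228.]
 [361. 179.]] ((369.7664489746094, 203.93621826171875), (21.873977661132812, 49.8120231628418), 4.969740867614746)
[[ 609.6 -334.4   50. ]
 [ 469.3 -319.6   50. ]
 [ 469.9 -255.8   50. ]
 [ 613.1 -269.9   50. ]]
scene [637.0]
[[319. 245.]
 [305. 256.]
 [278. 222.]
 [296. 214.]] ((299.1226806640625, 233.55947875976562), (43.228492736816406, 18.535207748413086), 52.4314079284668)
[[ 629.9 -271.3   50. ]
 [ 638.9 -334.5   50. ]
 [ 461.4 -323.6   50. ]
 [ 468.3 -252.4   50. ]]
red [(35.5, ((285.3565368652344, 192.07786560058594), (3.621429681777954, 14.033040046691895), 5.194429397583008))]
blue [(426.0, ((224.42080688476562, 178.79205322265625), (31.0451602935791, 22.78635025024414), 5.7105937004089355))]
black [(60.5, ((227.0, 207.0), (8.0, 10.0), 90.0))]
s red [(10.5, ((360.75, 211.25), (8.485280990600586, 2.1213202476501465), 45.0), (358, 208, 7, 7))]
s blue [(254.5, ((402.73077392578125, 190.1538543701172), (16.2786808013916, 22.53453826904297), 47.72631072998047), (391, 183, 26, 20))]
s black [(28.0, ((385.64996337890625, 176.44998168945312), (3.6769556999206543, 11.172287940979004), 8.130102157592773), (384, 171, 5, 12))]
```

Run:
```python
from seg import *
t=cv2.imread('pics/top0.png')[:,:,::-1].copy(); s=cv2.imread('pics/scene0.png')[:,:,::-1].copy()
ht=cv2.cvtColor(t,cv2.COLOR_RGB2HSV); hs=cv2.cvtColor(s,cv2.COLOR_RGB2HSV)
print([tuple(map(int,ht[205,x])) for x in range(350,390)])
print([tuple(map(int,ht[y,371])) for y in range(174,240)])
print([tuple(map(int,hs[235,x])) for x in range(276,325)])
```

```text
[(23, 29, 142), (21, 29, 141), (23, 31, 139), (23, 30, 137), (20, 37, 125), (16, 83, 92), (13, 119, 86), (14, 121, 93), (13, 112, 93), (17, 118, 108), (20, 121, 124), (20, 125, 122), (20, 119, 124), (20, 125, 124), (20, 121, 124), (20, 123, 124), (20, 124, 123), (20, 132, 122), (20, 132, 122), (20, 135, 123), (20, 135, 123), (20, 139, 123), (20, 144, 122), (21, 154, 121), (21, 154, 121), (20, 154, 121), (21, 156, 121), (20, 158, 121), (21, 153, 123), (20, 156, 111), (19, 154, 88), (14, 159, 82), (13, 166, 86), (12, 148, 88), (15, 73, 91), (19, 30, 93), (18, 28, 91), (23, 25, 90), (22, 31, 91), (18, 28, 92)]
[(24, 28, 129), (22, 29, 132), (22, 29, 134), (23, 30, 138), (19, 27, 130), (18, 50, 87), (16, 121, 74), (15, 126, 73), (17, 128, 72), (19, 136, 86), (21, 148, 122), (21, 158, 123), (20, 161, 122), (21, 157, 120), (21, 159, 122), (21, 160, 121), (21, 159, 122), (21, 156, 121), (20, 157, 122), (21, 155, 122), (21, 155, 122), (21, 155, 122), (20, 152, 124), (20, 155, 122), (20, 152, 124), (21, 151, 123), (21, 150, 121), (20, 148, 122), (20, 152, 121), (20, 147, 123), (21, 146, 122),
[... 608 characters left out ...]
 97), (20, 36, 84), (17, 62, 66), (19, 103, 52), (18, 128, 50), (18, 125, 49), (15, 144, 53), (13, 164, 67), (13, 171, 82), (14, 168, 91), (16, 168, 94), (20, 168, 103), (21, 169, 118), (21, 169, 127), (21, 171, 130), (21, 167, 130), (21, 165, 130), (21, 168, 129), (21, 171, 130), (21, 167, 128), (21, 169, 130), (21, 167, 130), (21, 170, 129), (22, 167, 130), (21, 167, 130), (22, 168, 129), (21, 170, 129), (21, 169, 130), (21, 165, 131), (21, 168, 129), (21, 169, 122), (21, 169, 104), (19, 173, 84), (14, 167, 78), (13, 135, 91), (14, 101, 109), (15, 62, 128), (18, 39, 144), (22, 30, 154), (21, 28, 157), (21, 27, 158), (22, 24, 159), (23, 27, 159), (21, 26, 159), (21, 27, 158), (23, 26, 156)]
```

```bash
sed -i "s/m=(H>15)&(H<28)&(S>120)&(V>70)/m=(H>=19)\&(H<28)\&(S>105)\&(V>98)/" seg.py
python3 - <<'E'
from seg import *
np.set_printoptions(precision=1,suppress=True)
t=cv2.imread('pics/top0.png')[:,:,::-1].copy(); s=cv2.imread('pics/scene0.png')[:,:,::-1].copy()
Q={}
for n,im,roi in (('top',t,(350,170,390,240)),('scene',s,(278,205,325,255))):
    b=blobs(im,'brass',roi); print(n,[cv2.contourArea(x) for x in b][:4])
    q=quad(b[0]); w=onz(n,q,50)
    # order by world: (hi x,hi y),(hi x, lo y),(lo,lo),(lo,hi)
    xm=w[:,0].mean(); ym=w[:,1].mean()
    k=np.argsort([{(1,1):0,(1,0):1,(0,0):2,(0,1):3}[(int(a>xm),int(b_>ym))] for a,b_ in w[:,:2]])
    Q[n]=q[k]; w=w[k]; print(q[k]); print(w, w.mean(0))
    print('sides',np.linalg.norm(w-np.roll(w,-1,0),axis=1),'yaw',np.degrees(np.arctan2(*(w[0]+w[1]-w[2]-w[3])[[1,0]])))
print(tri(Q['scene'],Q['top']))
# rack end corners by eye from c1 (crop/6+origin): top-face
c1=np.array([[118,103],[275,117],[250,462],[80,452]])/6+[340,160]; print('rack',onz('top',c1,53))
# injector: stop ends, mould, etc. from c2
f=lambda a:np.array(a)/6+[180,130]
print('stop',onz('top',f([[655,226],[630,226],[618,422],[648,422]]),28))
print('mould back corners L R',onz('top',f([[366,237],[358,368],[170,357]]),60))
print('handle',onz('top',f([[287,467]]),98))
g=lambda a:np.array(a)/6+[350,120]
print('scene mould: back-left(near), back-right',onz('scene',g([[247,425],[308,492]]),60))
print('tri handle top',tri(g([[222,303]]),f([[287,467]])))
print('tri stop ends',tri(g([[50,530],[145,620]]),f([[633,418],[642,230]])))
print('tri mould back',tri(g([[247,430],[308,492]]),f([[358,368],[366,237]])))
E
```

```text
top [845.5]
[[361. 183.]
 [381. 184.]
 [378. 229.]
 [357. 227.]]
[[ 601.3 -269.7   50. ]
 [ 597.8 -328.2   50. ]
 [ 466.4 -316.6   50. ]
 [ 472.8 -255.8   50. ]] [ 534.6 -292.6   50. ]
sides [ 58.6 131.9  61.2 129.2] yaw -5.603353218907596
scene [470.5]
[[314. 240.]
 [299. 248.]
 [281. 223.]
 [296. 215.]]
[[ 602.6 -271.9   50. ]
 [ 600.  -331.2   50. ]
 [ 471.6 -317.8   50. ]
 [ 472.3 -255.2   50. ]] [ 536.6 -294.    50. ]
sides [ 59.3 129.1  62.7 131.4] yaw -6.616418962694276
[[ 601.3 -270.3   47.7    1.1]
 [ 597.9 -329.2   46.5    1.2]
 [ 467.1 -316.5   45.     1.9]
 [ 472.8 -255.6   50.8    0.2]]
rack [[ 618.1 -265.8   53. ]
 [ 610.5 -342.3   53. ]
 [ 443.1 -326.4   53. ]
 [ 448.8 -244.6   53. ]]
stop [[652.6 -58.   28. ]
 [652.8 -45.6  28. ]
 [554.8 -39.5  28. ]
 [554.6 -54.3  28. ]]
mould back corners L R [[643.1  80.2  60. ]
 [579.1  83.5  60. ]
 [585.4 175.1  60. ]]
handle [[528.1 109.3  98. ]]
scene mould: back-left(near), back-right [[594.   85.9  60. ]
 [658.3  75.5  60. ]]
tri handle top [[530.6 112.7  99.4   8.8]]
tri stop ends [[559.2 -43.9  20.4   5.9]
 [652.7 -49.3  25.1   5. ]]
tri mould back [[584.   90.7  43.9   9.9]
 [647.3  85.2  44.4   5. ]]
```

Both views agree on the plate: about (535,−293), top z about 47–50, yaw about −6°, sides 59–62 × 129–132 mm. The rack yaw is −6.3°. The injector yaw is about −3.2°, and the handle at about (528,110) matches the mould offset. That puts the carriage at about 0.125 m. Now I work out the moves.

```bash
cat > go.py <<'E'
import sys
from h import *
np.set_printoptions(precision=2,suppress=True)
def d(x,y,z,yawy=None):
    """delta in tool axes to world TCP x,y,z, tool straight down, tool-y axis at heading yawy deg (mod 180 nearest)"""
    s=telemetry.observe(); M=R.from_euler('xyz',s['ee_rot']).as_matrix(); p=s['eef_pos']
    ty=M[:,1]; cur=np.degrees(np.arctan2(ty[1],ty[0]))
    if yawy is None: yawy=cur
    a=np.radians(yawy); Y=np.array([np.cos(a),np.sin(a),0]); X=np.array([0,0,-1.]); T=np.c_[X,Y,np.cross(X,Y)]
    print('t',s['time_s'],'pos',p,'heading y',round(cur,1),'w',round(s['gripper_width'],1),'F',s['wrist_force'],'j',s['joints'])
    print('shift tool',M.T@(np.array([x,y,z])-p),'turn',R.from_matrix(M.T@T).as_rotvec())
    print('tool z axis in world',M[:,2])
if len(sys.argv)>3: d(*map(float,sys.argv[1:]))
E
python3 go.py 528 110 150 86.8; python3 go.py 528 110 150 -93.2
```

```text
t 0.1 pos [ 134.34 -507.28  230.89] heading y -75.2 w 85.7 F [ 0.45  0.12 -0.13] j [-1.47  0.26 -0.05  1.26  0.    1.42]
shift tool [  81.42 -495.91 -538.51] turn [-2.83 -0.   -0.  ]
tool z axis in world [-0.97 -0.26 -0.  ]
t 0.1 pos [ 134.34 -507.28  230.89] heading y -75.2 w 85.7 F [ 0.45  0.12 -0.13] j [-1.47  0.26 -0.05  1.26  0.    1.42]
shift tool [  81.42 -495.91 -538.51] turn [ 0.31 -0.    0.  ]
tool z axis in world [-0.97 -0.26 -0.  ]
```

```bash
cat >> go.py <<'E'
def plan(x,y,z,yawy,vmax=50,wmax=.18,n=5):
    s=telemetry.observe(); M=R.from_euler('xyz',s['ee_rot']).as_matrix(); p=s['eef_pos'].copy()
    a=np.radians(yawy); Y=np.array([np.cos(a),np.sin(a),0]); X=np.array([0,0,-1.]); T=np.c_[X,Y,np.cross(X,Y)]
    tot=np.degrees(np.linalg.norm(R.from_matrix(M.T@T).as_rotvec()))
    print('t',round(s['time_s'],2),'pos',p,'w',round(s['gripper_width'],1),'F',s['wrist_force'],'|rem|',np.linalg.norm([x,y,z]-p),tot,'j6',s['joints'][5])
    for i in range(n):
        d=np.array([x,y,z])-p; L=np.linalg.norm(d); d*=min(1,vmax/max(L,1e-9))
        rv=R.from_matrix(M.T@T).as_rotvec(); A=np.linalg.norm(rv); rv*=min(1,wmax/max(A,1e-9))
        print(np.round(M.T@d,0).astype(int).tolist(),np.round(rv,2).tolist())
        p+=d; M=M@R.from_rotvec(rv).as_matrix()
if __name__=='__main__' and len(sys.argv)>1 and sys.argv[1]=='p': plan(*map(float,sys.argv[2:6]),**({'vmax':float(sys.argv[6])} if len(sys.argv)>6 else {}))
E
sed -i "s/^if len(sys.argv)>3: d/if len(sys.argv)>3 and sys.argv[1]!='p': d/" go.py
python3 go.py p 528 110 180 86.8
```

```text
t 0.1 pos [ 134.34 -507.28  230.89] w 85.7 F [ 0.45  0.12 -0.13] |rem| 733.8886750957231 161.97295572743954 j6 1.415526809011717
[4, -34, -37] [-0.18, -0.0, -0.0]
[3, -27, -42] [-0.18, -0.0, -0.0]
[3, -19, -46] [-0.18, -0.0, -0.0]
[3, -10, -49] [-0.18, -0.0, -0.0]
[3, -1, -50] [-0.18, -0.0, -0.0]
```

```bash
python3 -m pendant '[[[4,-34,-37,-0.18,0,0],[3,-27,-42,-0.18,0,0],[3,-19,-46,-0.18,0,0],[3,-10,-49,-0.18,0,0],[3,-1,-50,-0.18,0,0]]]' 0.4 20; python3 go.py p 528 110 180 86.8
```

```text
time_s: 0.72
eef_pos: [268.2, -290.9, 213.0]
ee_rot: [-2.575, 1.568, 1.747]
wrist_force: [0.7, -0.4, 0.4]
gripper_width: 51.3
t 0.72 pos [ 268.21 -290.91  212.98] w 51.3 F [ 0.72 -0.37  0.36] |rem| 478.86145662000536 109.13051239641798 j6 0.9270641347273599
[4, 9, -49] [-0.18, -0.0, -0.0]
[4, 18, -47] [-0.18, -0.0, -0.0]
[4, 26, -43] [-0.18, -0.0, -0.0]
[4, 33, -37] [-0.18, -0.0, -0.0]
[3, 39, -31] [-0.18, -0.0, -0.0]
```

```bash
python3 -m pendant '[[[4,9,-49,-0.18,0,0],[4,18,-47,-0.18,0,0],[4,26,-43,-0.18,0,0],[4,33,-37,-0.18,0,0],[3,39,-31,-0.18,0,0]]]'; python3 go.py p 528 110 160 86.8
```

```text
time_s: 1.35
eef_pos: [403.9, -71.6, 193.8]
ee_rot: [2.677, 1.568, 1.645]
wrist_force: [1.4, -0.0, -0.0]
gripper_width: 51.1
t 1.35 pos [403.92 -71.62 193.75] w 51.1 F [ 1.39 -0.02 -0.03] |rem| 222.52685840957065 55.88010047680045 j6 0.6546279562069013
[8, 45, -21] [-0.18, -0.0, -0.0]
[8, 48, -12] [-0.18, -0.0, -0.0]
[8, 49, -4] [-0.18, -0.0, -0.0]
[8, 49, 5] [-0.18, -0.0, -0.0]
[3, 21, 6] [-0.18, -0.0, -0.0]
```

```bash
python3 -m pendant '[[[8,45,-21,-0.18,0,0],[8,48,-12,-0.18,0,0],[8,49,-4,-0.18,0,0],[8,49,5,-0.18,0,0],[3,21,6,-0.18,0,0]]]'; python3 go.py p 528 110 130 86.8
```

```text
time_s: 1.98
eef_pos: [528.1, 120.5, 157.1]
ee_rot: [2.086, 1.568, 1.988]
wrist_force: [-0.0, 0.5, 0.1]
gripper_width: 51.0
t 1.98 pos [528.06 120.46 157.08] w 51.0 F [-0.04  0.53  0.11] |rem| 29.02772469947505 2.3925343445297256 j6 0.17005676356215405
[27, -10, 1] [-0.04, -0.0, -0.0]
[0, 0, 0] [0.0, 0.0, -0.0]
[0, 0, 0] [-0.0, 0.0, 0.0]
[0, 0, 0] [-0.0, 0.0, 0.0]
[0, 0, 0] [-0.0, 0.0, 0.0]
```

```bash
python3 -m pendant '[[[27,-10,1,-0.04,0,0],[0,0,0,0,0,0]]]'; python3 go.py p 528 110 66 86.8;  python3 - <<'E'
from h import *
t=camera('top'); s=camera('scene')
crop(t,180,130,310,220,3,'pics/a1.png',2); crop(s,350,90,480,230,4,'pics/a2.png',2)
a=cv2.imread('pics/a1.png'); b=cv2.imread('pics/a2.png'); h=max(a.shape[0],b.shape[0])
o=np.zeros((h,a.shape[1]+b.shape[1],3),'uint8'); o[:a.shape[0],:a.shape[1]]=a; o[:b.shape[0],a.shape[1]:]=b; o=cv2.resize(o,None,fx=.85,fy=.85); cv2.imwrite('pics/a.png',o)
E
```

```text
time_s: 2.22
eef_pos: [528.3, 112.2, 128.6]
ee_rot: [2.445, 1.567, 2.393]
wrist_force: [0.4, 0.4, -0.0]
gripper_width: 51.2
t 2.23 pos [528.33 112.18 128.57] w 51.2 F [ 0.39  0.42 -0.03] |rem| 62.6061683775029 0.3242839953056076 j6 0.10834916419997047
[50, -2, 0] [0.0, -0.0, -0.0]
[13, 0, 0] [-0.0, -0.0, -0.0]
[0, 0, 0] [-0.0, 0.0, 0.0]
[0, 0, 0] [-0.0, 0.0, -0.0]
[0, 0, 0] [-0.0, 0.0, 0.0]
```

View pics/a.png

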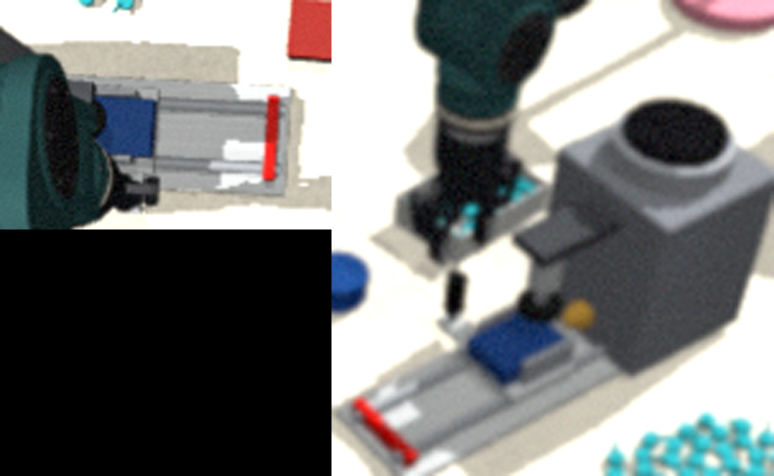

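The fingers, at panel pixels (430,240) and (480,230), straddle the handle at (455,292) along the slide. The wrist clears the cabinet, so I descend.

```bash
python3 -m pendant '[[[25,-2,0,0,0,0],[25,0,0,0,0,0],[12,0,0,0,0,0],[0,0,0,0,0,0]]]'; python3 go.py p 521 -20 66 86.8 40
```

```text
time_s: 2.82
eef_pos: [531.9, 110.3, 71.8]
ee_rot: [0.471, 1.563, 0.413]
wrist_force: [0.9, 0.2, 0.5]
gripper_width: 51.1
t 2.83 pos [531.85 110.3   71.79] w 51.1 F [0.94 0.16 0.54] |rem| 130.87928859259506 0.4791463058981116 j6 0.11048647125050721
[2, -40, -1] [-0.0, 0.01, -0.0]
[2, -40, -1] [0.0, -0.0, 0.0]
[2, -40, -1] [0.0, 0.0, 0.0]
[0, -11, 0] [0.0, 0.0, 0.0]
[0, 0, 0] [0.0, 0.0, 0.0]
```

```bash
python3 -m pendant '[[[4,-20,-3,0,0,0],[2,-30,-3,0,0,0],[0,-30,-2,0,0,0],[0,-30,-2,0,0,0],[0,-15,-1,0,0,0]]]'; python3 go.py p 521 -28 66 86.8 40
```

```text
time_s: 3.45
eef_pos: [516.9, -17.1, 70.0]
ee_rot: [0.424, 1.552, 0.368]
wrist_force: [1.9, 3.8, -1.6]
gripper_width: 51.1
t 3.45 pos [516.92 -17.12  69.96] w 51.1 F [ 1.89  3.8  -1.65] |rem| 12.274311230836862 1.0906352867869824 j6 -0.14040186620224146
[4, -11, 5] [-0.0, 0.02, -0.01]
[0, 0, 0] [-0.0, 0.0, 0.0]
[0, 0, 0] [0.0, 0.0, 0.0]
[0, 0, 0] [0.0, 0.0, 0.0]
[0, 0, 0] [0.0, 0.0, 0.0]
```

```bash
python3 -m pendant '[[[0,-6,3,0,0.01,-0.01],[0,-4,2,0,0,0],[0,-3,0,0,0,0]]]'; python3 go.py p 521 -30 66 86.8 40
```

```text
time_s: 3.82
eef_pos: [519.4, -24.5, 70.1]
ee_rot: [1.346, 1.559, 1.293]
wrist_force: [6.6, 24.9, -3.6]
gripper_width: 51.2
t 3.83 pos [519.35 -24.47  70.14] w 51.2 F [ 6.63 24.93 -3.61] |rem| 7.105465110054268 0.692954753481187 j6 -0.15744319591779107
[4, -5, 2] [0.0, 0.0, -0.01]
[0, 0, 0] [-0.0, 0.0, 0.0]
[0, 0, 0] [-0.0, 0.0, 0.0]
[0, 0, 0] [-0.0, 0.0, 0.0]
[0, 0, 0] [-0.0, 0.0, 0.0]
```

```bash
python3 -m pendant '[[[0,-0.5,0,0,0,0],[0,0,0,0,0,0]]]'; python3 -m pendant '[[[0,11,0,0,0,0],[0,1,0,0,0,0]]]'; python3 go.py p 521 -12 160 86.8 40
```

```text
time_s: 4.08
eef_pos: [519.9, -23.3, 70.3]
ee_rot: [1.413, 1.559, 1.362]
wrist_force: [0.8, 0.3, 0.3]
gripper_width: 51.2
time_s: 4.32
eef_pos: [520.9, -10.5, 70.6]
ee_rot: [1.381, 1.56, 1.33]
wrist_force: [0.8, -0.2, 0.0]
gripper_width: 51.2
t 4.33 pos [520.93 -10.48  70.59] w 51.2 F [ 0.82 -0.16  0.02] |rem| 89.42371380052725 0.6997721773512419 j6 -0.1319613733188168
[-40, 0, 0] [0.01, 0.0, -0.01]
[-40, -1, 0] [-0.0, -0.0, -0.0]
[-9, 0, 0] [0.0, -0.0, 0.0]
[0, 0, 0] [0.0, -0.0, 0.0]
[0, 0, 0] [0.0, -0.0, 0.0]
```

```bash
python3 -m pendant '[[[-45,0,0,0,0,0],[-45,0,0,0,0,0],[0,-45,15,0,0,0],[0,-55,20,0,0,0],[0,-55,25,0,0,0]]]' 1; python3 go.py p 640 -307 150 83.8 55
python3 - <<'E'
from h import *
t=camera('top'); s=camera('scene')
cv2.imwrite('pics/top1.png',t[:,:,::-1]);cv2.imwrite('pics/scene1.png',s[:,:,::-1])
crop(t,180,130,310,220,6,'pics/b1.png',2.2); crop(s,340,120,470,230,6,'pics/b2.png',2.2)
E
```

```text
time_s: 4.95
eef_pos: [573.8, -169.5, 163.5]
ee_rot: [1.223, 1.561, 1.179]
wrist_force: [1.2, 1.2, 0.3]
gripper_width: -0.1
t 4.95 pos [ 573.84 -169.45  163.46] w -0.1 F [1.21 1.16 0.33] |rem| 153.2240593076089 3.7232701668210453 j6 -0.3838829972397132
[4, -48, 26] [0.06, 0.0, -0.01]
[5, -47, 29] [-0.0, -0.0, 0.0]
[4, -37, 23] [-0.0, 0.0, 0.0]
[0, 0, 0] [-0.0, 0.0, 0.0]
[0, 0, 0] [-0.0, 0.0, 0.0]
```

View pics/b1.png

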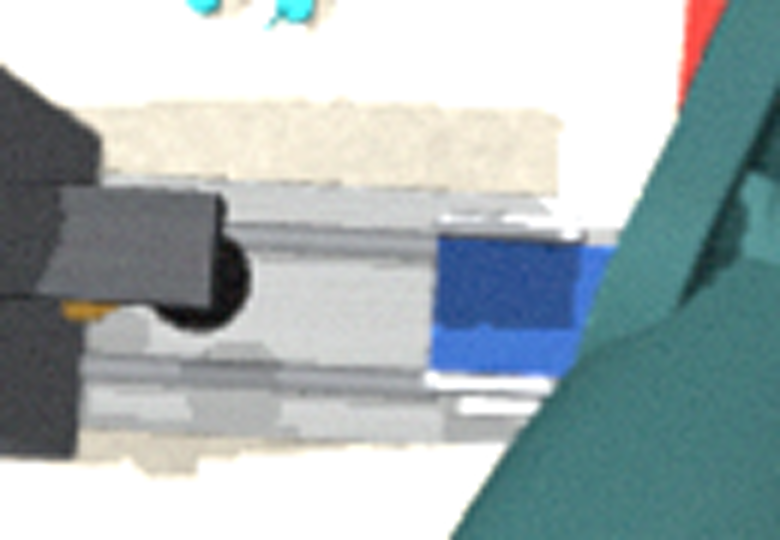

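View pics/b2.png

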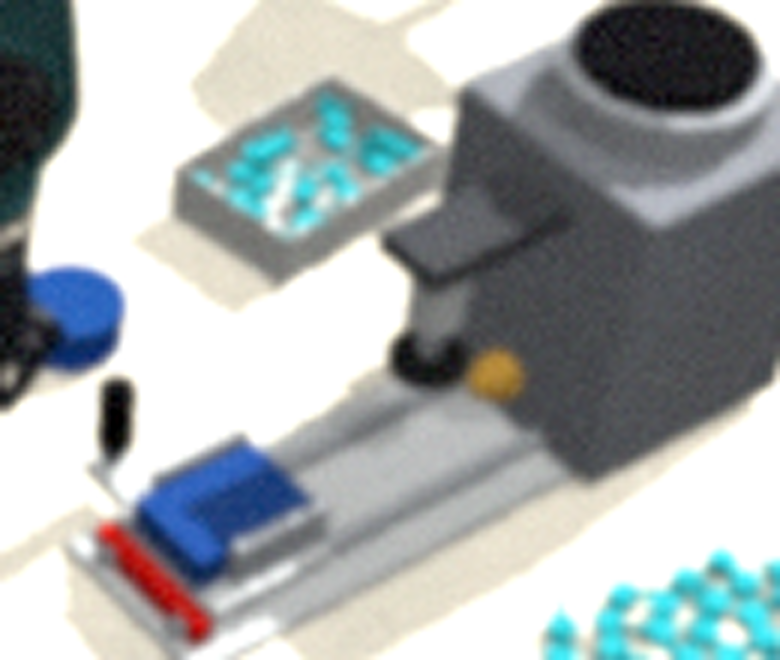

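The scene crop b2 shows the mould now directly behind the red stop: mould at crop (225,505), stop at (155,580). I measure the mould in its loading position.

```bash
python3 - <<'E'
from h import *
np.set_printoptions(precision=1,suppress=True)
f=lambda a:np.array(a)/6+[180,130]; g=lambda a:np.array(a)/6+[340,120]
T=f([[437,235],[430,375]]); S=g([[310,497],[243,442]])
print('top nozzle end far,near',onz('top',T,60)); print('scene',onz('scene',S,60)); print(tri(S,T))
print('scene back near,far', onz('scene',g([[140,492],[205,545]]),60))
print('pred c of mould', proj('scene',[606.6,2.4,60]).ravel(), proj('top',[606.6,2.4,60]).ravel())
# predicted mould corners overlay
c,s=np.cos(np.radians(-3.2)),np.sin(np.radians(-3.2)); ctr=np.array([606.6,2.4])
for nm,k in (('top',f),('scene',g)):
    for lx,ly in((33,45),(-33,45),(-33,-45),(33,-45)):
        P=proj(nm,[ctr[0]+c*lx-s*ly,ctr[1]+s*lx+c*ly,60])[0]
        print(nm,lx,ly,(P-(np.array([180,130]) if nm=='top' else [340,120]))*6)
E
python3 -m pendant '[[[4,-48,26,0.03,0,-0.01],[5,-47,29,0.03,0,0],[4,-37,23,0,0,0],[0,0,0,0,0,0]]]'; python3 go.py p 641 -307 100 83.8 55
```

```text
top nozzle end far,near [[643.7  45.6  60. ]
 [575.3  48.6  60. ]]
scene [[640.2  45.2  60. ]
 [581.1  44.9  60. ]]
[[642.5  44.2  62.9   2.3]
 [576.2  49.8  53.2   0.3]]
scene back near,far [[575.2 -32.5  60. ]
 [631.4 -30.5  60. ]]
pred c of mould [376.5 202.7] [267.6 181.6]
top 33 45 [437.1 238.4]
top -33 45 [428.8 373.2]
top -33 -45 [614.5 381.7]
top 33 -45 [621.9 246.6]
scene 33 45 [312.5 498.6]
scene -33 45 [242.8 434.5]
scene -33 -45 [125.1 494.1]
scene 33 -45 [193.6 561.1]
time_s: 5.55
eef_pos: [644.2, -313.6, 148.2]
ee_rot: [-0.888, 1.568, -0.998]
wrist_force: [0.5, 0.5, -0.6]
gripper_width: -0.0
t 5.55 pos [ 644.23 -313.63  148.24] w -0.0 F [ 0.5   0.55 -0.58] |rem| 48.79830316174745 0.20749535643826958 j6 -0.4558902448320444
[48, 6, -4] [-0.0, 0.0, 0.0]
[0, 0, 0] [-0.0, -0.0, 0.0]
[0, 0, 0] [-0.0, 0.0, 0.0]
[0, 0, 0] [-0.0, 0.0, 0.0]
[0, 0, 0] [-0.0, 0.0, 0.0]
```

```bash
python3 -m pendant '[[[48,6,-3,0,0,0],[30,0,0,0,0,0],[30,0,0,0,0,0],[0,0,0,0,0,0]]]'; python3 go.py p 620 -305 39 83.8 55;  python3 - <<'E'
from h import *
t=camera('top'); s=camera('scene')
crop(t,330,140,430,260,5,'pics/d1.png',1.8); crop(s,230,160,350,290,5,'pics/d2.png',1.8)
E
```

```text
time_s: 6.05
eef_pos: [641.7, -304.0, 38.4]
ee_rot: [-0.941, 1.568, -1.05]
wrist_force: [1.1, 0.6, -0.5]
gripper_width: -0.1
t 6.05 pos [ 641.72 -303.99   38.38] w -0.1 F [ 1.08  0.6  -0.46] |rem| 21.757145445208746 0.1792757497403367 j6 -0.44769566439753883
[-1, -3, -21] [-0.0, 0.0, 0.0]
[0, 0, 0] [-0.0, -0.0, -0.0]
[0, 0, 0] [-0.0, 0.0, 0.0]
[0, 0, 0] [-0.0, 0.0, 0.0]
[0, 0, 0] [-0.0, 0.0, 0.0]
```

View pics/d2.png

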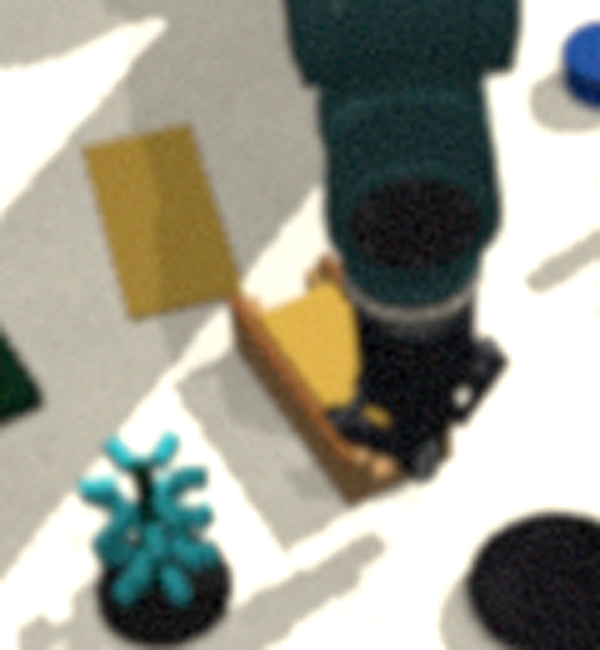

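View pics/d1.png

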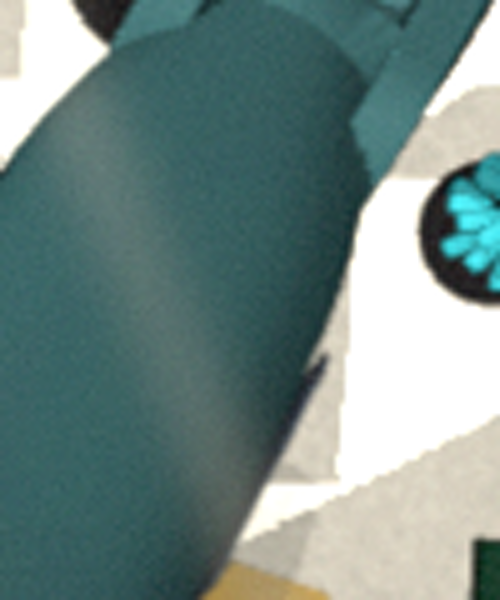

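The scene view shows the closed fingers at the rack's far end, near (425,460). The plate is still in place, and the top view is hidden by the arm. I push the plate forward (tool −z).

```bash
python3 -m pendant '[[[0,-3,-8,0,0,0],[0,0,-12,0,0,0],[0,0,-12,0,0,0],[0,0,-12,0,0,0]]]'; python3 go.py p 570 -299.4 39 83.8 15
```

```text
time_s: 6.65
eef_pos: [597.9, -304.0, 44.8]
ee_rot: [-0.576, 1.558, -0.684]
wrist_force: [0.3, -0.0, -0.1]
gripper_width: -0.3
t 6.65 pos [ 597.92 -303.96   44.75] w -0.3 F [ 0.35 -0.05 -0.05] |rem| 28.873526196820993 0.7398764342229276 j6 -0.4827195475162052
[3, 1, -15] [-0.0, 0.01, 0.01]
[3, 1, -14] [-0.0, 0.0, -0.0]
[0, 0, 0] [0.0, 0.0, 0.0]
[0, 0, 0] [0.0, 0.0, 0.0]
[0, 0, 0] [0.0, 0.0, 0.0]
```

```bash
python3 -m pendant '[[[4,1,-6,0,0.01,0.01],[2,0,-10,0,0,0]]]'; python3 go.py p 537 -295.8 39 83.8 15;  python3 - <<'E'
from h import *
s=camera('scene')
crop(s,230,160,350,290,5,'pics/d3.png',1.8)
E
```

```text
time_s: 6.9
eef_pos: [581.2, -301.4, 39.4]
ee_rot: [1.017, 1.567, 0.908]
wrist_force: [0.8, -0.3, 1.0]
gripper_width: 0.3
t 6.9 pos [ 581.17 -301.42   39.35] w 0.3 F [ 0.82 -0.32  1.05] |rem| 44.532181489898875 0.20803722978719158 j6 -0.4954784133748137
[0, 0, -15] [-0.0, 0.0, -0.0]
[0, 0, -15] [0.0, -0.0, -0.0]
[0, 0, -15] [0.0, 0.0, 0.0]
[0, 0, 0] [0.0, 0.0, 0.0]
[0, 0, 0] [0.0, 0.0, 0.0]
```

View pics/d3.png

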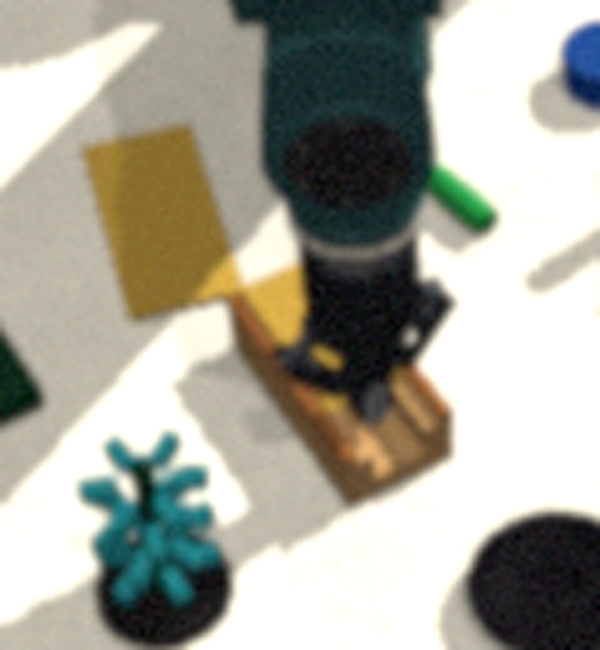

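The plate is sliding: its near end is at the rack front edge and the groove behind the fingers is empty. I continue.

```bash
python3 -m pendant '[[[1,0,-10,0,0,0],[1,0,-12,0,0,0],[1,0,-12,0,0,0],[0,0,-6,0,0,0],[0,0,0,0,0,0]]]'; python3 go.py p 537 -295.8 39 83.8 15
```

```text
time_s: 7.58
eef_pos: [536.7, -296.3, 35.8]
ee_rot: [1.458, 1.567, 1.348]
wrist_force: [0.1, 0.7, 0.2]
gripper_width: 0.5
t 7.58 pos [ 536.7  -296.28   35.82] w 0.5 F [0.12 0.65 0.15] |rem| 3.23102854675594 0.2038531021250842 j6 -0.5293345289959319
[-3, 1, 0] [-0.0, 0.0, -0.0]
[0, 0, 0] [0.0, -0.0, 0.0]
[0, 0, 0] [0.0, -0.0, 0.0]
[0, 0, 0] [0.0, -0.0, 0.0]
[0, 0, 0] [0.0, -0.0, 0.0]
```

```bash
python3 -m pendant '[[[0,0,12,0,0,0],[-40,0,15,0,0,0],[-50,30,20,0,0,0],[-20,60,20,0,0,0],[0,60,20,0,0,0]]]' 0;  python3 go.py p 422 -283 130 83.8 55
python3 - <<'E'
from h import *
s=camera('scene'); t=camera('top'); cv2.imwrite('pics/scene2.png',s[:,:,::-1]); cv2.imwrite('pics/top2.png',t[:,:,::-1])
crop(s,220,170,340,290,5,'pics/d4.png',1.8); crop(t,330,160,430,290,4,'pics/d5.png',1.8)
E
```

```text
time_s: 8.2
eef_pos: [641.8, -159.9, 148.0]
ee_rot: [1.854, 1.564, 1.739]
wrist_force: [0.6, 0.1, 1.0]
gripper_width: 85.4
t 8.2 pos [ 641.84 -159.89  147.96] w 85.4 F [0.56 0.12 0.98] |rem| 252.60039273985018 0.5587928141202463 j6 -0.25463999839888823
[4, -32, -44] [-0.01, -0.0, -0.01]
[4, -32, -45] [-0.0, -0.0, -0.0]
[4, -32, -45] [-0.0, -0.0, -0.0]
[4, -32, -45] [-0.0, 0.0, -0.0]
[2, -19, -26] [-0.0, 0.0, -0.0]
```

View pics/d4.png

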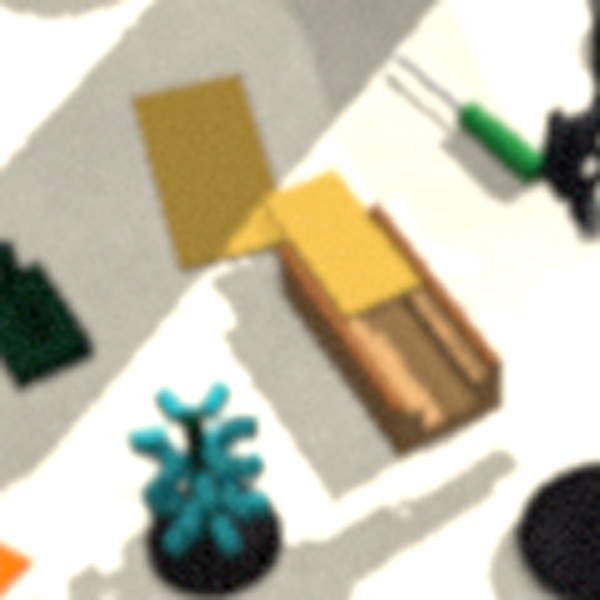

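View pics/d5.png

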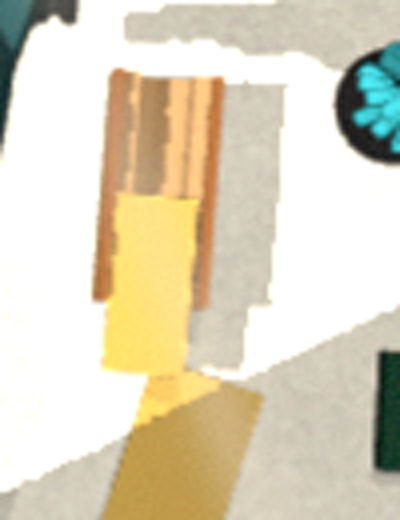

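The plate now overhangs the rack front and stays level. In the top crop its front corners are at (102,369) and (187,376) and its rear corners at (118,194) and (197,199). I measure it.

Run:
```python
from h import *
np.set_printoptions(precision=1,suppress=True)
T=np.array([[118,194],[197,199],[187,376],[102,369]])/4+[330,160]
S=np.array([[418,288],[350,316],[268,198],[335,170]])/5+[220,170]
for n,q in(('top',T),('scene',S)):
    w=onz(n,q,50); print(w,w.mean(0),np.linalg.norm(w-np.roll(w,-1,0),axis=1),np.degrees(np.arctan2(*(w[0]+w[1]-w[2]-w[3])[[1,0]])))
print(tri(S,T), tri(S,T).mean(0))
```

```text
[[ 526.5 -264.    50. ]
 [ 522.3 -321.4   50. ]
 [ 394.4 -311.5   50. ]
 [ 400.1 -250.3   50. ]] [ 460.8 -286.8   50. ] [ 57.6 128.3  61.5 127.2] -5.295738577051864
[[ 536.6 -267.8   50. ]
 [ 529.  -319.    50. ]
 [ 402.  -303.8   50. ]
 [ 408.  -250.4   50. ]] [ 468.9 -285.2   50. ] [ 51.7 128.   53.8 129.7] -7.277745953331947
[[ 528.1 -263.9   39.4    2.5]
 [ 524.2 -319.6   45.9    5.8]
 [ 397.3 -307.3   48.6   10.6]
 [ 401.2 -248.9   43.5    4.4]] [ 462.7 -284.9   44.3    5.8]
```

Run:
```python
from seg import *
np.set_printoptions(precision=1,suppress=True)
t=cv2.imread('pics/top2.png')[:,:,::-1].copy(); s=cv2.imread('pics/scene2.png')[:,:,::-1].copy()
b=blobs(t,'brass',(350,200,385,253)); print([cv2.contourArea(x) for x in b]); r=cv2.minAreaRect(b[0]); print(r); w=onz('top',cv2.boxPoints(r),50); print(w,w.mean(0))
b=blobs(s,'brass',(274,200,310,236)); print([cv2.contourArea(x) for x in b]); q=quad(b[0]); print(q); w=onz('scene',q,50);print(w,w.mean(0))
```

```text
[842.0]
((367.2912902832031, 230.31788635253906), (20.942623138427734, 44.76624298095703), 4.236394882202148)
[[ 401.2 -249.4   50. ]
 [ 530.3 -261.1   50. ]
 [ 525.2 -321.9   50. ]
 [ 396.1 -309.6   50. ]] [ 463.2 -285.5   50. ]
[435.0]
[[304. 226.]
 [289. 233.]
 [265. 209.]
 [287. 204.]]
[[ 531.5 -262.5   50. ]
 [ 526.2 -321.2   50. ]
 [ 380.7 -326.6   50. ]
 [ 408.  -250.4   50. ]] [ 461.6 -290.2   50. ]
```

```bash
python3 -m pendant '[[[4,-32,-44,0,0,0],[4,-32,-45,0,0,0],[4,-32,-45,0,0,0],[4,-32,-45,0,0,0],[0,0,0,0,0,0]]]' 0;  python3 go.py p 423.2 -282.2 100 84.1 55
```

```text
time_s: 8.93
eef_pos: [449.8, -266.4, 128.6]
ee_rot: [1.918, 1.563, 1.814]
wrist_force: [0.4, -0.7, -0.4]
gripper_width: 85.6
t 8.93 pos [ 449.84 -266.37  128.65] w 85.6 F [ 0.35 -0.75 -0.41] |rem| 42.201651865386346 0.4362827279400286 j6 -0.5887186295421907
[29, -19, -25] [-0.0, -0.0, -0.01]
[0, 0, 0] [0.0, -0.0, 0.0]
[0, 0, 0] [0.0, 0.0, -0.0]
[0, 0, 0] [0.0, 0.0, -0.0]
[0, 0, 0] [0.0, 0.0, -0.0]
```

```bash
python3 -m pendant '[[[15,-19,-25,0,0,-0.01],[10,0,0,0,0,0],[0,0,0,0,0,0]]]' 0;  python3 go.py p 423.2 -282.2 26 84.1 30
```

```text
time_s: 9.3
eef_pos: [425.3, -284.1, 103.4]
ee_rot: [-1.714, 1.567, -1.818]
wrist_force: [0.7, 0.3, 0.3]
gripper_width: 85.3
t 9.3 pos [ 425.27 -284.11  103.41] w 85.3 F [0.66 0.27 0.27] |rem| 77.46339478971956 0.24007708544448997 j6 -0.6420974534693815
[30, 1, -1] [-0.0, -0.0, 0.0]
[30, 1, -1] [0.0, -0.0, -0.0]
[17, 0, -1] [0.0, -0.0, 0.0]
[0, 0, 0] [0.0, -0.0, 0.0]
[0, 0, 0] [0.0, -0.0, 0.0]
```

```bash
python3 -m pendant '[[[28,2,-2,0,0,0],[25,0,-1,0,0,0],[20,0,0,0,0,0],[3,0,0,0,0,0]]]' 0;  python3 go.py p 423.2 -282.2 26 84.1 30
```

```text
time_s: 9.8
eef_pos: [428.0, -282.1, 27.1]
ee_rot: [-1.055, 1.564, -1.155]
wrist_force: [0.0, 0.3, 0.8]
gripper_width: 85.4
t 9.8 pos [ 428.02 -282.09   27.09] w 85.4 F [0.03 0.35 0.81] |rem| 4.938189779117798 0.3930727666541782 j6 -0.6400227254066461
[1, -1, -5] [0.0, 0.0, 0.01]
[0, 0, 0] [-0.0, 0.0, 0.0]
[0, 0, 0] [-0.0, -0.0, 0.0]
[0, 0, 0] [-0.0, 0.0, 0.0]
[0, 0, 0] [-0.0, 0.0, 0.0]
```

Small x correction, then close.

```bash
python3 -m pendant '[[[1,0,-5,0,0,0.01],[0,0,0,0,0,0]]]' 0;  python3 go.py 423.2 -282.2 26 84.1
python3 - <<'E'
from h import *
s=camera('scene'); crop(s,230,150,330,250,6,'pics/e1.png',1.8)
E
```

```text
time_s: 10.05
eef_pos: [424.1, -281.7, 27.2]
ee_rot: [0.815, 1.565, 0.715]
wrist_force: [-0.3, -0.9, -0.2]
gripper_width: 85.3
t 10.05 pos [ 424.08 -281.7    27.21] heading y 84.3 w 85.3 F [-0.26 -0.88 -0.16] j [-0.75  0.39 -0.46  0.72  0.01 -0.65]
shift tool [ 1.2  -0.59 -0.84] turn [ 0.  0. -0.]
tool z axis in world [ 1.  -0.1  0. ]
```

View pics/e1.png

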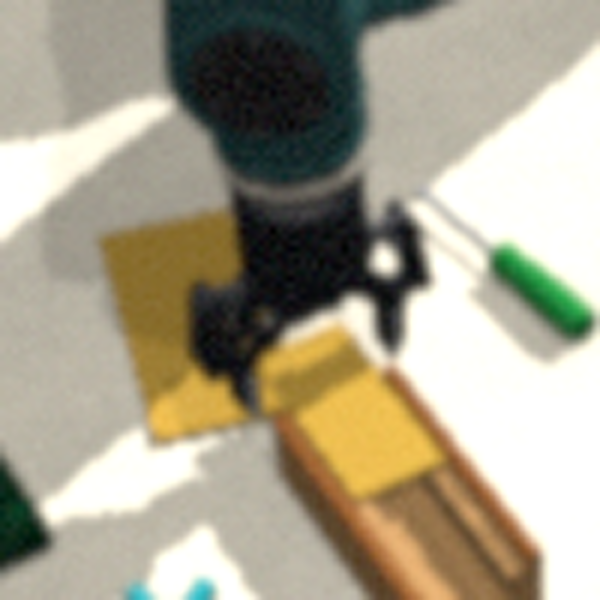

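The open fingers straddle the overhanging end, left at (245,395) and right at (395,345), clear of the rack front at (285,420). I close the gripper.

```bash
python3 -m pendant '[[[0,0,0,0,0,0],[0,0,0,0,0,0],[0,0,0,0,0,0],[0,0,0,0,0,0]]]' 1 70;  python3 go.py 423.2 -282.2 26 84.1
```

```text
time_s: 10.6
eef_pos: [424.7, -282.2, 28.6]
ee_rot: [0.458, 1.564, 0.359]
wrist_force: [-1.0, -0.5, 2.0]
gripper_width: 57.8
t 10.6 pos [ 424.72 -282.23   28.59] heading y 84.3 w 57.8 F [-1.05 -0.5   1.98] j [-0.75  0.39 -0.46  0.72  0.01 -0.65]
shift tool [ 2.58 -0.12 -1.54] turn [ 0.    0.01 -0.  ]
tool z axis in world [ 1.   -0.1   0.01]
```

```bash
python3 -m pendant '[[[-10,0,0,0,0,0],[-20,0,0,0,0,0],[-30,0,0,0,0,0],[-30,0,0,0,0,0],[0,0,0,0,0,0]]]';  python3 go.py p 603.5 -57.5 110 176.8 55
python3 - <<'E'
from h import *
s=camera('scene'); crop(s,220,130,340,250,5,'pics/e2.png',1.8)
t=camera('top'); crop(t,310,130,430,290,4,'pics/e3.png',1.8)
E
```

```text
time_s: 11.22
eef_pos: [423.8, -282.3, 122.7]
ee_rot: [0.563, 1.564, 0.463]
wrist_force: [-0.1, -0.1, -2.1]
gripper_width: 57.9
t 11.22 pos [ 423.81 -282.25  122.69] w 57.9 F [-0.1  -0.07 -2.09] |rem| 288.03119981382673 92.49608791696404 j6 -0.6516320750093599
[3, 46, 30] [-0.18, 0.0, 0.0]
[3, 40, 38] [-0.18, 0.0, 0.0]
[3, 33, 44] [-0.18, 0.0, 0.0]
[3, 24, 49] [-0.18, 0.0, 0.0]
[3, 15, 53] [-0.18, 0.0, 0.0]
```

View pics/e2.png

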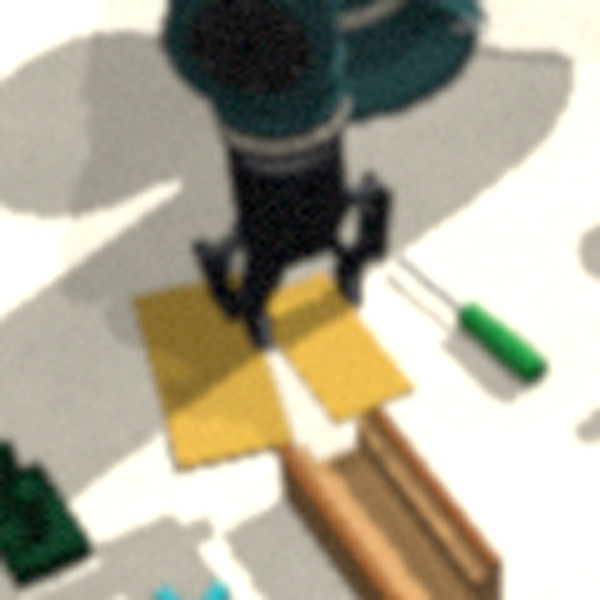

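The plate is held level between the pads and clear of the rack, and the wrist shows about −2 N for its weight. I carry and turn it at z about 120.

```bash
python3 go.py p 603.5 -57.5 122 176.8 32
```

```text
t 11.32 pos [ 422.94 -281.44  120.51] w 57.7 F [ 0.3  -0.46 -1.13] |rem| 287.6700400735444 92.49938663452845 j6 -0.6516038900708471
[0, 27, 18] [-0.18, 0.0, -0.0]
[0, 23, 22] [-0.18, 0.0, -0.0]
[0, 19, 26] [-0.18, 0.0, -0.0]
[0, 14, 29] [-0.18, 0.0, -0.0]
[0, 9, 31] [-0.18, 0.0, -0.0]
```

```bash
python3 -m pendant '[[[0,18,12,-0.1,0,0],[0,25,20,-0.18,0,0],[0,20,25,-0.18,0,0],[0,15,28,-0.18,0,0],[0,10,30,-0.18,0,0]]]';  python3 go.py p 603.5 -57.5 122 176.8 32
```

```text
time_s: 11.95
eef_pos: [517.4, -163.4, 115.3]
ee_rot: [1.282, 1.56, 2.024]
wrist_force: [0.3, 0.3, -1.7]
gripper_width: 58.1
t 11.95 pos [ 517.36 -163.45  115.33] w 58.1 F [ 0.32  0.33 -1.73] |rem| 136.71235439995303 44.333378160301265 j6 -1.2010595873885515
[-1, 5, 32] [-0.18, 0.0, -0.0]
[-1, -1, 32] [-0.18, 0.0, -0.0]
[-2, -7, 31] [-0.18, 0.0, -0.0]
[-2, -12, 30] [-0.18, 0.0, -0.0]
[0, -5, 7] [-0.05, 0.0, -0.0]
```

```bash
python3 -m pendant '[[[-3,4,28,-0.18,0,0],[-3,-1,28,-0.18,0,0],[-2,-6,26,-0.18,0,0],[-2,-10,22,-0.16,0,0],[0,-3,4,0,0,0]]]';  python3 go.py p 603.5 -57.5 122 176.8 32
```

```text
time_s: 12.58
eef_pos: [588.6, -71.5, 118.8]
ee_rot: [0.954, 1.551, 2.422]
wrist_force: [0.1, -0.7, -1.1]
gripper_width: 58.3
t 12.57 pos [588.56 -71.52 118.76] w 58.3 F [ 0.08 -0.68 -1.1 ] |rem| 20.741099903145734 2.93542172266672 j6 -1.730386414080551
[-3, -13, 16] [-0.05, 0.01, -0.02]
[0, 0, 0] [0.0, -0.0, 0.0]
[0, 0, 0] [0.0, 0.0, 0.0]
[0, 0, 0] [0.0, 0.0, 0.0]
[0, 0, 0] [0.0, 0.0, 0.0]
```

```bash
python3 -m pendant '[[[-2,-14,15,-0.05,0.01,-0.02],[0,-2,0,0,0,0],[0,0,0,0,0,0]]]';  python3 go.py 603.7 -56.6 100 176.8
python3 - <<'E'
from h import *
s=camera('scene'); t=camera('top'); cv2.imwrite('pics/scene3.png',s[:,:,::-1]); cv2.imwrite('pics/top3.png',t[:,:,::-1])
crop(s,320,130,440,230,6,'pics/f1.png',1.8)
crop(t,220,130,340,230,6,'pics/f2.png',1.8)
E
```

```text
time_s: 12.95
eef_pos: [606.2, -57.8, 119.3]
ee_rot: [-1.252, 1.567, 0.264]
wrist_force: [0.3, 0.3, -2.0]
gripper_width: 57.8
t 12.95 pos [606.2  -57.77 119.3 ] heading y 176.8 w 57.8 F [ 0.3   0.28 -2.03] j [-0.23  0.45 -0.06  1.05  0.   -1.75]
shift tool [19.29  2.62  1.01] turn [0. 0. 0.]
tool z axis in world [0.06 1.   0.  ]
```

View pics/f1.png

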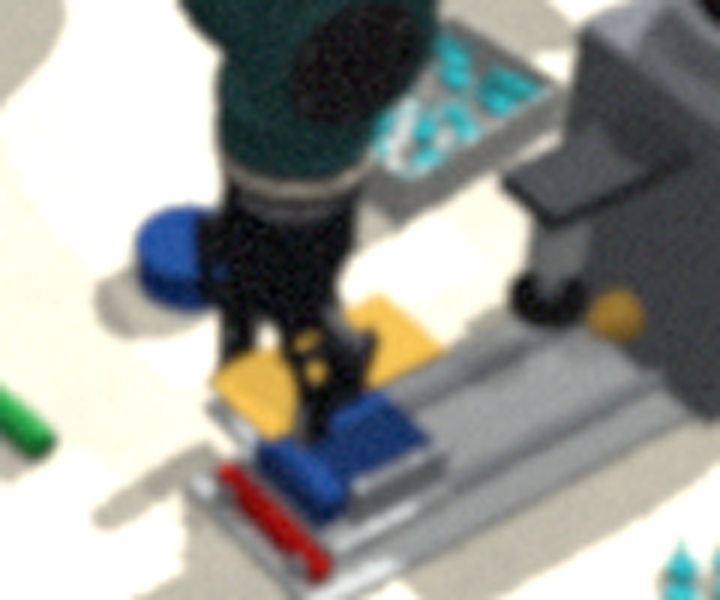

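View pics/f2.png

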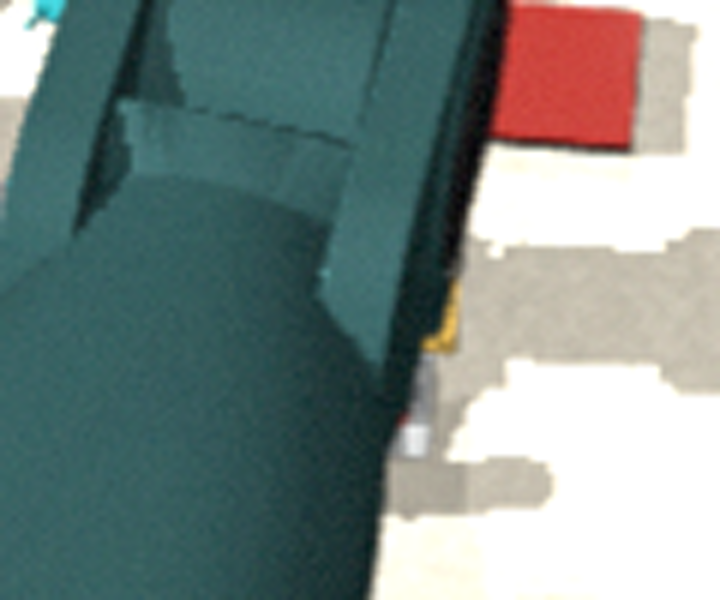

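Run:
```python
from h import *
np.set_printoptions(precision=1,suppress=True)
c,s=np.cos(np.radians(-3.2)),np.sin(np.radians(-3.2)); ctr=np.array([608.4,-18.9])
for lx,ly in((30,65),(-30,65),(-30,-65),(30,-65)):
    P=[ctr[0]+c*lx-s*ly,ctr[1]+s*lx+c*ly,140.7]
    print(lx,ly,(proj('scene',P)[0]-[320,130])*6,(proj('top',P)[0]-[220,130])*6)
g=lambda a:np.array(a)/6+[320,130]
print(onz('scene',g([[447,352],[380,295],[213,383],[268,440]]),140.7))
```

```text
30 65 [445.2 341.5] [171.7 208.7]
-30 65 [379.  283.1] [163.4 339.3]
-30 -65 [200.8 370.6] [449.8 352.3]
30 -65 [265.2 433.1] [456.7 221.4]
[[648.9  39.2 140.7]
 [590.1  41.2 140.7]
 [586.7 -83.1 140.7]
 [639.7 -87.7 140.7]]
```

The image matches the predicted plate corners within about 2 px, and the offset agrees with the small height bias I saw in the rack. The plate lines up with the mould, so I correct 2.6 mm sideways and descend.

```bash
python3 -m pendant '[[[15,3,1,0,0,0],[25,0,0,0,0,0],[20,0,0,0,0,0],[3,0,0,0,0,0]]]';  python3 go.py 603.7 -56.6 50 176.8
```

```text
time_s: 13.55
eef_pos: [603.0, -58.4, 55.8]
ee_rot: [-1.431, 1.566, 0.081]
wrist_force: [-0.2, -0.3, -1.7]
gripper_width: 57.6
t 13.55 pos [602.99 -58.35  55.82] heading y 176.6 w 57.6 F [-0.18 -0.28 -1.72] j [-0.23  0.5  -0.17  0.89  0.   -1.74]
shift tool [ 5.82 -0.57  1.79] turn [-0.    0.    0.01]
tool z axis in world [0.06 1.   0.  ]
```

```bash
python3 -m pendant '[[[4,-0.5,2,0,0,0.01],[2,0,0,0,0,0],[1,0,0,0,0,0]]]';  python3 go.py 603.7 -56.6 44 176.8
python3 - <<'E'
from h import *
s=camera('scene'); crop(s,330,150,430,230,7,'pics/g1.png',1.8)
E
```

```text
time_s: 13.92
eef_pos: [604.4, -56.8, 50.1]
ee_rot: [1.486, 1.567, 2.997]
wrist_force: [-1.0, -0.4, -1.7]
gripper_width: 57.6
t 13.925 pos [604.42 -56.75  50.11] heading y 176.6 w 57.6 F [-1.04 -0.41 -1.66] j [-0.23  0.51 -0.17  0.9  -0.   -1.74]
shift tool [6.11 0.7  0.11] turn [-0.  0. -0.]
tool z axis in world [0.06 1.   0.  ]
```

View pics/g1.png

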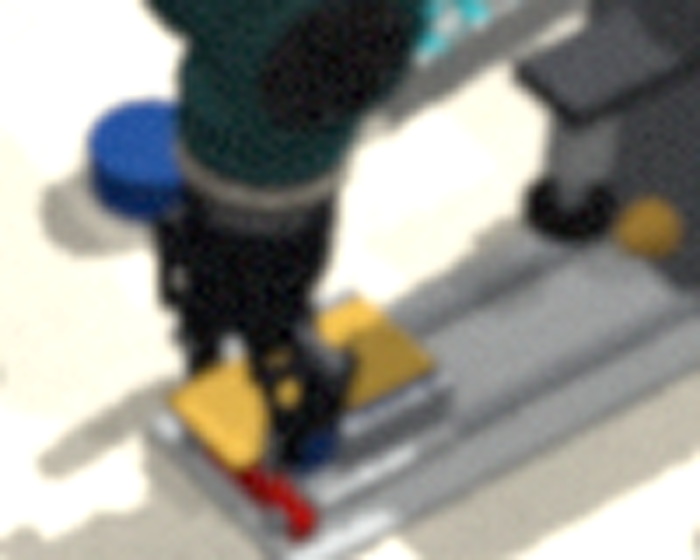

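The plate sits over the mould, with its right edge parallel to the cheek at (400,405). Its front end at (400,330) is level with the mould end. I lower in small steps.

```bash
python3 -m pendant '[[[2,0.5,0,0,0,0],[2,0,0,0,0,0]]]'; python3 -m pendant '[[[1.5,0,0,0,0,0],[0,0,0,0,0,0]]]';python3 go.py 603.7 -56.6 44 176.8
```

```text
time_s: 14.22
eef_pos: [604.1, -56.8, 46.3]
ee_rot: [1.492, 1.568, 3.003]
wrist_force: [0.1, -0.3, -0.9]
gripper_width: 57.9
time_s: 14.48
eef_pos: [603.9, -56.7, 44.6]
ee_rot: [1.481, 1.568, 2.992]
wrist_force: [-0.8, -0.1, -1.3]
gripper_width: 57.8
t 14.475 pos [603.94 -56.74  44.58] heading y 176.6 w 57.8 F [-0.79 -0.07 -1.27] j [-0.23  0.51 -0.18  0.88 -0.   -1.74]
shift tool [0.58 0.25 0.12] turn [-0.  0. -0.]
tool z axis in world [0.06 1.   0.  ]
```

```bash
python3 -m pendant '[[[1.2,0,0,0,0,0],[0,0,0,0,0,0]]]'; python3 -m pendant '[[[1.2,0,0,0,0,0],[0,0,0,0,0,0]]]'
```

```text
time_s: 14.72
eef_pos: [604.1, -56.8, 43.8]
ee_rot: [1.527, 1.568, 3.038]
wrist_force: [-1.6, -0.0, 1.6]
gripper_width: 57.8
time_s: 14.98
eef_pos: [604.1, -56.8, 43.7]
ee_rot: [1.597, 1.569, 3.108]
wrist_force: [-2.1, 0.4, 4.9]
gripper_width: 57.8
```

Contact: the wrist force rises to +5 N at TCP z 43.7, close to the 43.6 I expected. I release.

```bash
python3 -m pendant '[[[0,0,0,0,0,0],[0,0,0,0,0,0],[0,0,0,0,0,0]]]' 0; python3 -m pendant '[[[-12,0,0,0,0,0],[-25,0,0,0,0,0],[-40,0,0,0,0,0],[-40,0,0,0,0,0]]]'
python3 - <<'E'
from h import *
s=camera('scene'); crop(s,330,150,430,230,7,'pics/g2.png',1.8)
E
```

```text
time_s: 15.35
eef_pos: [604.3, -56.8, 43.6]
ee_rot: [1.591, 1.569, 3.102]
wrist_force: [0.6, -0.6, 0.6]
gripper_width: 85.4
time_s: 15.85
eef_pos: [603.1, -56.5, 163.5]
ee_rot: [1.441, 1.565, 2.952]
wrist_force: [0.7, -0.8, -0.8]
gripper_width: 85.4
```

View pics/g2.png

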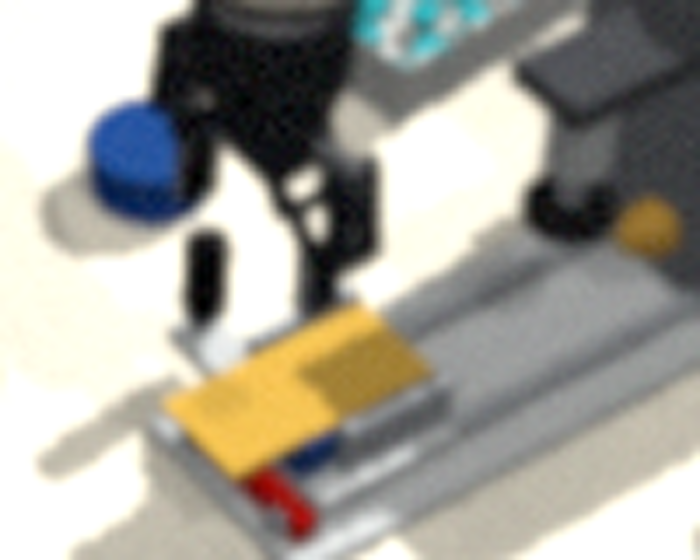

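The plate lies flat on the mould, between (165,405) and (435,370) in the crop. I move off to the handle's back side with the gripper closed and check from the top view.

```bash
python3 -m pendant '[[[0,45,0,0,0,0],[0,40,-5,0,0,0],[0,0,-3,0,0,0]]]' 1; python3 go.py 520 -55 130 176.8
python3 - <<'E'
from h import *
s=camera('scene'); t=camera('top'); cv2.imwrite('pics/scene4.png',s[:,:,::-1]); cv2.imwrite('pics/top4.png',t[:,:,::-1])
crop(s,330,150,430,230,6,'pics/h1.png',1.8)
crop(t,220,130,340,230,6,'pics/h2.png',1.8)
E
```

```text
time_s: 16.27
eef_pos: [518.4, -59.9, 171.8]
ee_rot: [-1.813, 1.565, -0.302]
wrist_force: [-0.0, 0.5, 0.8]
gripper_width: 32.3
t 16.275 pos [518.4  -59.9  171.82] heading y 176.6 w 32.3 F [-0.01  0.48  0.8 ] j [-0.27  0.28 -0.19  1.1  -0.   -1.78]
shift tool [41.82 -1.08  5.04] turn [-0.   -0.    0.01]
tool z axis in world [ 0.06  1.   -0.  ]
```

View pics/h2.png

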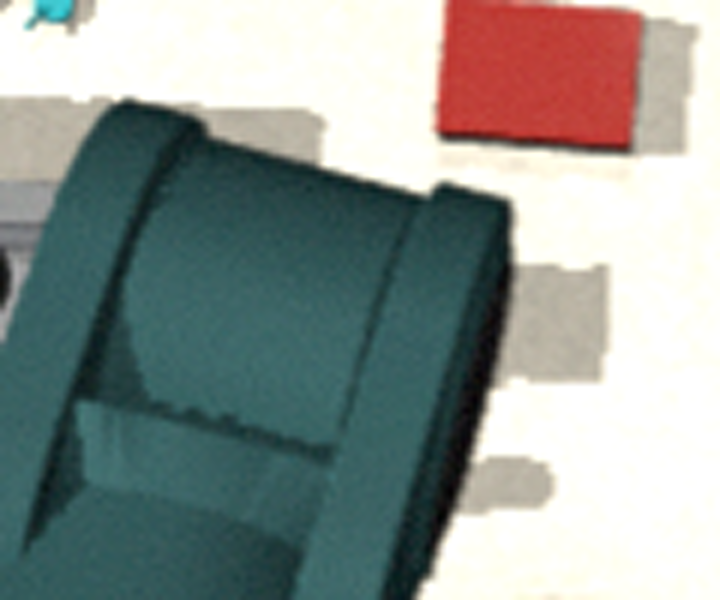

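View pics/h1.png

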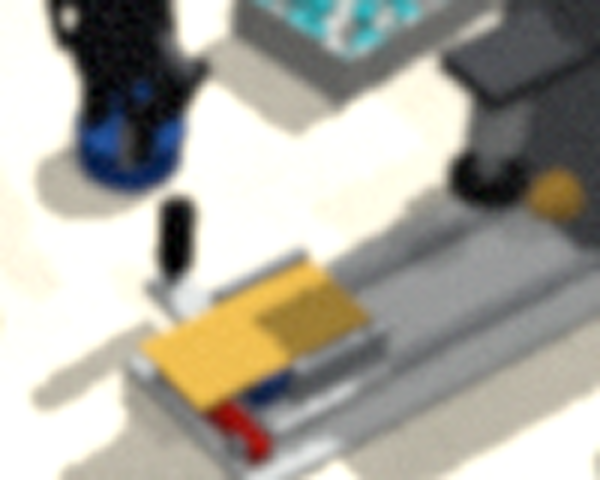

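The scene view shows the plate flat between the cheeks, but the arm hides the top view. I swing aside for a proper check.

```bash
python3 -m pendant '[[[0,30,-50,0,0,0],[0,30,-60,0,0,0],[0,20,-60,0,0,0],[0,0,-50,0,0,0]]]' 1
python3 - <<'E'
from seg import *
np.set_printoptions(precision=1,suppress=True)
s=camera('scene'); t=camera('top'); cv2.imwrite('pics/scene5.png',s[:,:,::-1]); cv2.imwrite('pics/top5.png',t[:,:,::-1])
crop(t,220,130,340,230,6,'pics/i2.png',1.8)
c,s_=np.cos(np.radians(-3.2)),np.sin(np.radians(-3.2))
for n,im,roi in(('top',t,(235,160,305,205)),('scene',s,(345,180,400,225))):
    b=blobs(im.copy(),'brass',roi); print(n,[cv2.contourArea(x) for x in b])
    h=np.vstack(b) ; r=cv2.minAreaRect(h); w=onz(n,cv2.boxPoints(r) if n=='top' else quad(cv2.convexHull(h)),65); print(r,w,w.mean(0))
    d=w.mean(0)[:2]-[607,2.3]; print('in mould frame',c*d[0]+s_*d[1],-s_*d[0]+c*d[1])
E
```

```text
time_s: 16.88
eef_pos: [432.6, -275.8, 172.1]
ee_rot: [-1.828, 1.56, -0.31]
wrist_force: [0.6, 0.3, 0.4]
gripper_width: -0.1
top [583.0]
((275.0, 182.0), (20.0, 44.0), 90.0) [[634.5  44.2  65. ]
 [633.2 -83.5  65. ]
 [574.8 -83.3  65. ]
 [576.1  43.9  65. ]] [604.7 -19.7  65. ]
in mould frame -1.1148434483027274 -22.048987485482325
scene [279.0]
((370.85345458984375, 205.3980712890625), (14.126138687133789, 32.08309555053711), 61.38954162597656) [[637.8 -23.4  65. ]
 [638.8 -84.2  65. ]
 [575.3 -80.8  65. ]
 [579.4  83.   65. ]] [607.8 -26.4  65. ]
in mould frame 2.3839893683545217 -28.57397731577406
```

View pics/i2.png

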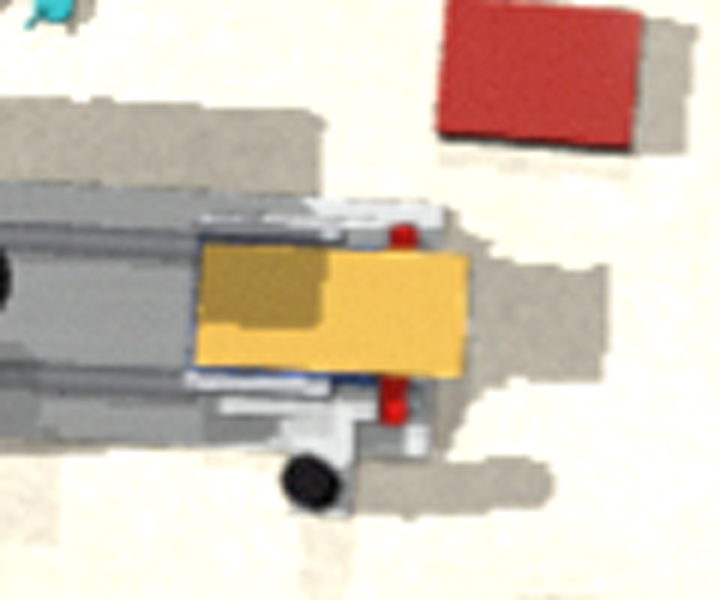

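The plate is centred between the cheeks, with blue slivers on both sides and its front end flush. In the mould frame it is at about x −1, y −22 mm with the yaw aligned. The handle is at crop (311,482). I approach it from behind.

```bash
python3 - <<'E'
from h import *
print(onz('top',[[311/6+220,482/6+130]],98))
E
python3 go.py p 520 -62 150 176.8 55
```

```text
[[519.93451965 -14.43541216  98.        ]]
t 16.98 pos [ 433.53 -278.34  171.64] w -0.0 F [-0.02  0.77 -0.89] |rem| 233.98745866370078 0.6220910461150442 j6 -2.2459245123161558
[5, -17, 52] [-0.0, -0.0, 0.01]
[5, -17, 52] [-0.0, -0.0, 0.0]
[5, -17, 52] [-0.0, 0.0, 0.0]
[5, -17, 52] [-0.0, 0.0, 0.0]
[1, -4, 13] [-0.0, 0.0, 0.0]
```

```bash
python3 -m pendant '[[[5,-17,50,0,0,0.01],[5,-17,50,0,0,0],[5,-17,50,0,0,0],[5,-15,40,0,0,0],[0,0,0,0,0,0]]]' 1; python3 go.py p 520 -60 66 176.8 30
```

```text
time_s: 17.6
eef_pos: [517.5, -89.0, 149.9]
ee_rot: [-2.769, 1.567, -1.258]
wrist_force: [-0.1, -0.7, -0.2]
gripper_width: 0.3
t 17.6 pos [517.55 -88.99 149.92] w 0.3 F [-0.11 -0.66 -0.2 ] |rem| 88.8199753675859 0.3044119211309704 j6 -1.8352839209254108
[28, 0, 10] [-0.0, -0.0, 0.0]
[28, 0, 10] [-0.0, 0.0, 0.0]
[27, 0, 9] [-0.0, 0.0, 0.0]
[0, 0, 0] [-0.0, 0.0, 0.0]
[0, 0, 0] [-0.0, 0.0, 0.0]
```

```bash
python3 -m pendant '[[[28,0,10,0,0,0],[28,0,8,0,0,0],[24,0,6,0,0,0],[0,0,0,0,0,0]]]' 1; python3 go.py p 520 -40 66 176.8 30
```

```text
time_s: 18.1
eef_pos: [522.1, -66.0, 68.1]
ee_rot: [-2.536, 1.565, -1.024]
wrist_force: [0.2, -0.2, 0.1]
gripper_width: -0.1
t 18.1 pos [522.12 -65.96  68.14] w -0.1 F [ 0.2  -0.23  0.14] |rem| 26.130355763425975 0.3681942509309083 j6 -1.7907256716788555
[2, 4, 26] [-0.0, -0.0, 0.0]
[0, 0, 0] [-0.0, 0.0, -0.0]
[0, 0, 0] [-0.0, -0.0, 0.0]
[0, 0, 0] [-0.0, -0.0, 0.0]
[0, 0, 0] [-0.0, -0.0, 0.0]
```

```bash
python3 -m pendant '[[[1,2,14,0,0,0],[0,0,8,0,0,0],[0,0,5,0,0,0],[0,0,6,0,0,0],[0,0,8,0,0,0]]]' 1; python3 go.py p 526 100 68 176.8 12
```

```text
time_s: 18.73
eef_pos: [524.4, -24.1, 69.7]
ee_rot: [-2.331, 1.561, -0.82]
wrist_force: [-0.4, -3.2, -2.0]
gripper_width: 0.0
t 18.73 pos [524.38 -24.06  69.72] w 0.0 F [-0.42 -3.22 -1.99] |rem| 124.07841211427544 0.6079822856082633 j6 -1.7089524056800087
[0, 1, 12] [-0.0, -0.01, 0.01]
[0, 1, 12] [-0.0, -0.0, 0.0]
[0, 1, 12] [-0.0, -0.0, 0.0]
[0, 1, 12] [-0.0, 0.0, 0.0]
[0, 1, 12] [-0.0, 0.0, 0.0]
```

Pushing at about 3 N, close to the stated slide friction. I continue steadily.

```bash
python3 -m pendant '[[[1,2,10,0,0,0.01],[0,1,12,0,0,0],[0,0,12,0,0,0],[0,0,12,0,0,0],[0,0,12,0,0,0]]]' 1; python3 go.py p 526 100 68 176.8 12
```

```text
time_s: 19.35
eef_pos: [525.8, 37.8, 68.8]
ee_rot: [2.943, 1.563, -1.83]
wrist_force: [1.7, -3.7, 2.3]
gripper_width: 0.0
t 19.35 pos [525.84  37.75  68.83] w 0.0 F [ 1.73 -3.73  2.28] |rem| 62.252827089792326 0.5019678186927383 j6 -1.5894468550129457
[0, 1, 12] [-0.0, -0.01, -0.0]
[0, 1, 12] [-0.0, -0.0, 0.0]
[0, 1, 12] [-0.0, 0.0, 0.0]
[0, 1, 12] [-0.0, 0.0, 0.0]
[0, 1, 12] [-0.0, 0.0, 0.0]
```

Run:
```python
from h import *
s=camera('scene'); crop(s,340,130,470,230,6,'pics/j1.png',1.8)
```

```text
(no output)
```

View pics/j1.png

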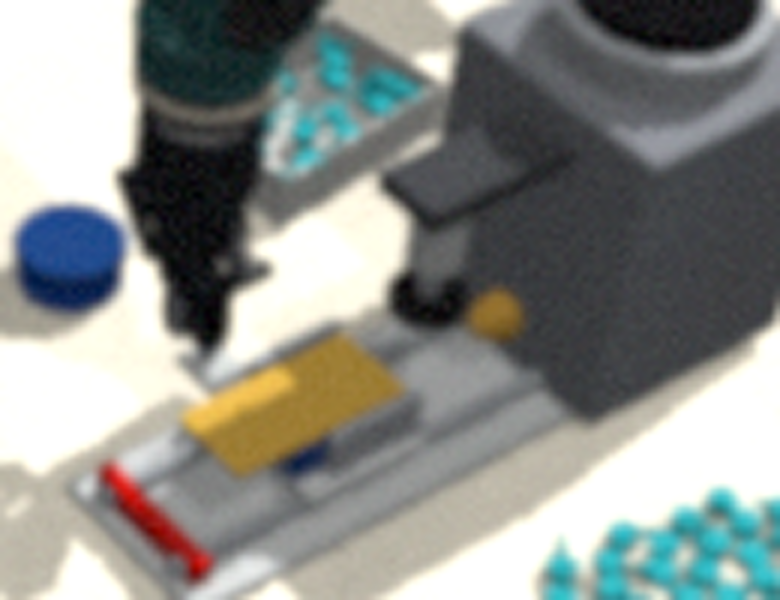

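The carriage has left the stop with the plate still squarely on it. I keep pushing, slower near the end.

```bash
python3 -m pendant '[[[0,1,10,0,0,0],[0,0,12,0,0,0],[0,0,12,0,0,0],[0,0,10,0,0,0],[0,0,8,0,0,0]]]' 1; python3 go.py p 528 112 68 176.8 12
```

```text
time_s: 20.02
eef_pos: [527.9, 94.3, 68.4]
ee_rot: [2.874, 1.564, -1.898]
wrist_force: [0.7, -2.4, 1.2]
gripper_width: 0.1
t 20.02 pos [527.86  94.26  68.37] w 0.1 F [ 0.7  -2.39  1.15] |rem| 17.746545764942063 0.4618763748386588 j6 -1.4829456958286285
[0, 1, 12] [-0.0, -0.01, -0.0]
[0, 0, 6] [-0.0, -0.0, -0.0]
[0, 0, 0] [-0.0, 0.0, 0.0]
[0, 0, 0] [-0.0, 0.0, 0.0]
[0, 0, 0] [-0.0, 0.0, 0.0]
```

```bash
python3 -m pendant '[[[0,1,5,0,0,0],[0,0,5,0,0,0],[0,0,4,0,0,0]]]' 1; python3 -m pendant '[[[0,0,3,0,0,0],[0,0,3,0,0,0]]]' 1
```

```text
time_s: 20.4
eef_pos: [527.6, 109.4, 68.2]
ee_rot: [2.835, 1.563, -1.937]
wrist_force: [1.4, -2.3, 1.8]
gripper_width: -0.1
time_s: 20.65
eef_pos: [527.9, 114.6, 68.2]
ee_rot: [2.925, 1.561, -1.847]
wrist_force: [-1.2, -24.6, 5.0]
gripper_width: -0.1
```

The reaction rose to 25 N at y 114.6, as expected at the nozzle stop. I back off, retreat and look.

```bash
python3 -m pendant '[[[0,0,1,0,0,0],[0,0,0,0,0,0]]]' 1; python3 -m pendant '[[[0,0,-10,0,0,0],[0,0,-15,0,0,0],[-40,0,-10,0,0,0],[-50,0,0,0,0,0]]]' 1; python3 -m pendant '[[[0,30,-50,0,0,0],[0,30,-55,0,0,0],[0,20,-55,0,0,0],[0,0,-55,0,0,0],[0,0,-40,0,0,0]]]'
python3 - <<'E'
from seg import *
np.set_printoptions(precision=1,suppress=True)
s=camera('scene'); t=camera('top'); cv2.imwrite('pics/scene6.png',s[:,:,::-1]); cv2.imwrite('pics/top6.png',t[:,:,::-1])
crop(t,170,130,300,230,6,'pics/k2.png',1.8); crop(s,350,100,480,220,6,'pics/k1.png',1.8)
E
```

```text
time_s: 20.9
eef_pos: [527.8, 114.1, 68.2]
ee_rot: [2.978, 1.557, -1.796]
wrist_force: [0.2, -0.9, 1.3]
gripper_width: -0.1
time_s: 21.4
eef_pos: [523.1, 77.4, 157.3]
ee_rot: [2.435, 1.555, -2.339]
wrist_force: [1.2, 0.6, -0.3]
gripper_width: 0.2
time_s: 22.02
eef_pos: [425.7, -180.0, 164.9]
ee_rot: [3.001, 1.559, -1.77]
wrist_force: [0.3, 0.3, -0.1]
gripper_width: -0.2
```

View pics/k2.png

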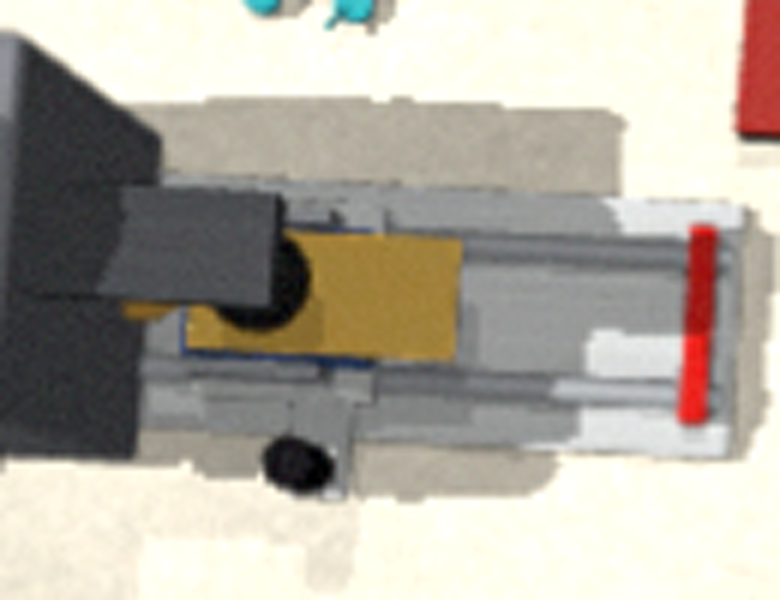

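View pics/k1.png

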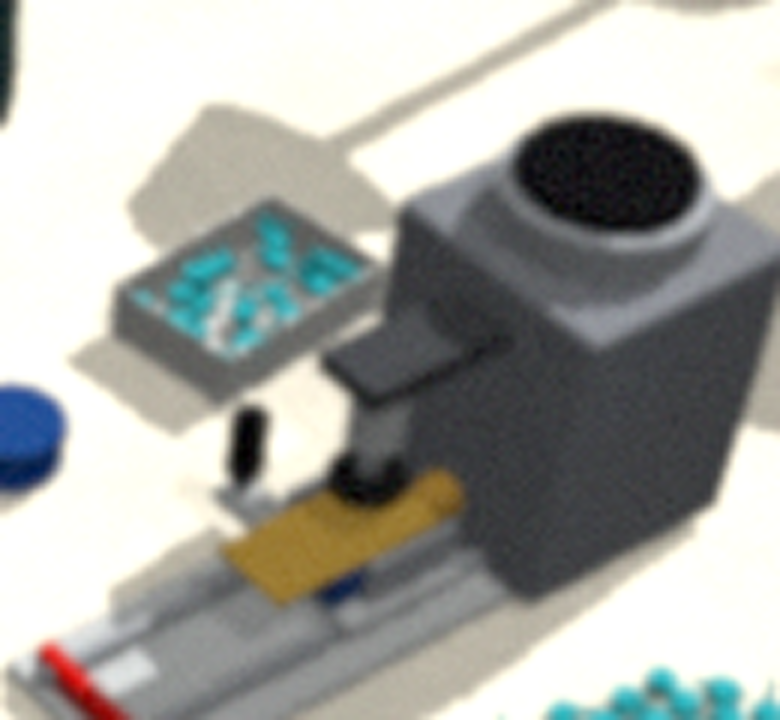

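View pics/top6.png

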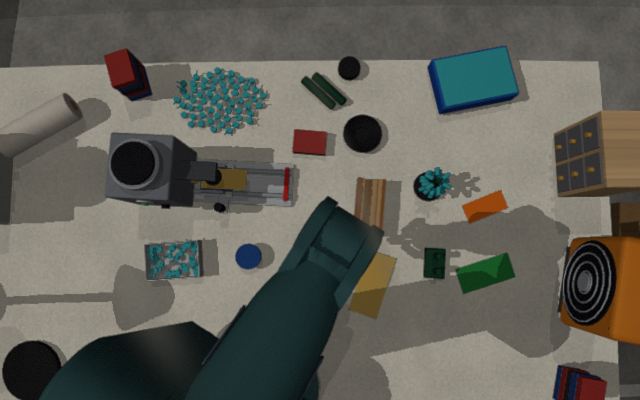

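Run:
```python
from h import *
np.set_printoptions(precision=1,suppress=True)
f=lambda a:np.array(a)/6+[170,130]
h=onz('top',f([[298,466]]),98)[0]; print('handle',h,'travel',np.linalg.norm(h[:2]-[519.9,-14.4]))
w=onz('top',f([[462,238],[455,362],[186,350]]),65); print(w)
c,s=np.cos(np.radians(-3.2)),np.sin(np.radians(-3.2)); m=np.array([607,2.3])+150*np.array([-s,c])
for p in w: d=p[:2]-m; print('mould frame',c*d[0]+s*d[1],-s*d[0]+c*d[1])
print('yaw',np.degrees(np.arctan2(*(w[2]-w[1])[[1,0]]))-90)
n=onz('top',f([[183,349]]),60)[0][:2]-m; print('mould nozzle end near corner',c*n[0]+s*n[1],-s*n[0]+c*n[1])
o=telemetry.observe(); print(o['time_s'],o['joint_velocities'],o['wrist_force'])
```

```text
handle [528.8 132.4  98. ] travel 147.02345122975402
[[641.6  61.8  65. ]
 [581.2  64.7  65. ]
 [588.4 195.3  65. ]]
mould frame 31.204891203226353 -88.71239704738879
mould frame -29.273728500103118 -89.13617124241291
mould frame -29.359299911280093 41.64804582509329
yaw -3.1625116843782024
mould nozzle end near corner -28.366678175713204 44.58159347466392
22.125 [ 0.1 -0.  -0.   0.   0.   0.1] [ 0.4 -0.9 -0.4]
```

```bash
python3 -m pendant '[[[0,0,0,0,0,0],[0,0,0,0,0,0]]]'; python3 -c "
from cell import manip; print(manip.job_done())"
```

```text
time_s: 22.38
eef_pos: [425.3, -181.1, 164.4]
ee_rot: [2.948, 1.559, -1.827]
wrist_force: [0.5, -0.6, -1.1]
gripper_width: -0.2
the job is handed in; nothing more can be done
None
```

The job is done and handed in at about 22 s of the 64 s allowed; no verdict is reported.

**What I did:**
- Drew the carriage back until it met the loading stop, with about 25 N of reaction.
- Slid the smaller brass plate about 50 mm out over the rack front and gripped its sides.
- Laid the plate on the mould between the cheeks and let go.
- Pushed the carriage with closed fingers until the nozzle end stopped it, again at about 25 N.
- Retreated clear of everything.

**Last checks:**

| Check | Result |
|---|---|
| Plate, before the final push | about x −1, y −22 mm in the mould frame (top view) |
| Plate, after the final push | about x +1, y −24 mm, flat, yaw within 1° of the slide |
| Carriage home | about 149.6 mm from the mould's nozzle end; about 147 mm from the handle |
| Bystanders | the ones visible look unmoved; the arm hid the file in the last top view |

**Where checks disagreed:**
- The two carriage figures differ by less than 3 mm, which is about one pixel. Both are above the 144 mm limit.
- The scene camera's corner fits were several mm off the top view. Before the final push it put the plate at x +2, y −29 mm, with one poor corner, and I trusted the top view.
- Triangulated heights were mostly 2–5 mm below the stated ones, and up to 10 mm off at hand-picked corners. I confirmed the placing height by contact instead: TCP 43.7 mm against 43.6 mm expected.

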